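Load probes into the soak block

TASK

Load the soak block: first press the red mushroom stop fully down for a moment, then lift the steel guard off the block and hang it astride the bar of the rail stand, and push every probe lying on the bench fully home into a well of the block, one to a well. When all that is done, turn the mushroom stop clockwise to its end stop to reset it; leave the other things on the bench where they are.

Things in the scene. Friction and masses are not known exactly. Their poses are not given: they have to be found in the camera images.
- probe0: Probe, one of 3 or 4 alike (None if absent), 80 g: black square handle 60 x 24 x 24 mm, round steel stem 10 mm thick, 50 mm long, bevelled, from the middle of one end. Origin: centre of the handle's underside (12 mm off its long axis); x along the handle to the stem tip, z from the underside up. Starts lying before the block, stem pointing away from the robot within about 25 deg.
- probe0_shoulder (a point): On probe0: the point on the handle's axis in its end face, where the stem begins (30 mm along x from the handle's middle, 12 mm above its underside); axes as the probe's.
- probe1: Probe, one of 3 or 4 alike (None if absent), 80 g: black square handle 60 x 24 x 24 mm, round steel stem 10 mm thick, 50 mm long, bevelled, from the middle of one end. Origin: centre of the handle's underside (12 mm off its long axis); x along the handle to the stem tip, z from the underside up. Starts lying before the block, stem pointing away from the robot within about 25 deg.
- probe1_shoulder (a point): On probe1: the point on the handle's axis in its end face, where the stem begins (30 mm along x from the handle's middle, 12 mm above its underside); axes as the probe's.
- probe2: Probe, one of 3 or 4 alike (None if absent), 80 g: black square handle 60 x 24 x 24 mm, round steel stem 10 mm thick, 50 mm long, bevelled, from the middle of one end. Origin: centre of the handle's underside (12 mm off its long axis); x along the handle to the stem tip, z from the underside up. Starts lying before the block, stem pointing away from the robot within about 25 deg.
- probe2_shoulder (a point): On probe2: the point on the handle's axis in its end face, where the stem begins (30 mm along x from the handle's middle, 12 mm above its underside); axes as the probe's.
- probe3: Probe, one of 3 or 4 alike (None if absent), 80 g: black square handle 60 x 24 x 24 mm, round steel stem 10 mm thick, 50 mm long, bevelled, from the middle of one end. Origin: centre of the handle's underside (12 mm off its long axis); x along the handle to the stem tip, z from the underside up. Starts lying before the block, stem pointing away from the robot within about 25 deg.
- probe3_shoulder (a point): On probe3: the point on the handle's axis in its end face, where the stem begins (30 mm along x from the handle's middle, 12 mm above its underside); axes as the probe's.
- block: Fixed aluminium soak block, 60 mm deep (x) x 250 mm wide (y) x 80 mm high; origin at the centre of its underside, x runs level from its front face (the one towards the robot, 30 mm before the origin) to its back. Four round wells (dark openings) go level, along x, right through it from front to back; a dark line 3 mm wide across its top runs straight above each well.
- well0 (a point): Centre of the mouth of a well in the block's front face, 48 mm above the bench; hole diameter 12.5 mm, 60 mm deep, slightly bevelled; axes as the block's (a probe goes in along +x). The four wells stand side by side, 60 mm apart. The guard at first hides two or three of them.
- well1 (a point): Centre of the mouth of a well in the block's front face, 48 mm above the bench; hole diameter 12.5 mm, 60 mm deep, slightly bevelled; axes as the block's (a probe goes in along +x). The four wells stand side by side, 60 mm apart. The guard at first hides two or three of them.
- well2 (a point): Centre of the mouth of a well in the block's front face, 48 mm above the bench; hole diameter 12.5 mm, 60 mm deep, slightly bevelled; axes as the block's (a probe goes in along +x). The four wells stand side by side, 60 mm apart. The guard at first hides two or three of them.
- well3 (a point): Centre of the mouth of a well in the block's front face, 48 mm above the bench; hole diameter 12.5 mm, 60 mm deep, slightly bevelled; axes as the block's (a probe goes in along +x). The four wells stand side by side, 60 mm apart. The guard at first hides two or three of them.
- guard: Loose saddle-shaped steel guard, 250 g, at first astride the block. Top plate 73 (x) x 100 (y) x 3 mm; flaps hang 66 mm below it along both y edges, 67 mm clear between. Under it two 8 mm ribs along y leave a 22 mm middle groove; they rest on the block. Black upright fin on top: 14 mm thick (x), 44 long (y), top 43 mm above the origin. Origin: centre of the plate's underside, z up.
- rail_mid (a point): Middle of the bar of the rail stand, on the bar's axis, 150 mm above the bench; y along the bar, z up. The stand is fixed: a round horizontal steel bar 16 mm in diameter and 200 mm long on two end posts, running roughly away from the robot. It stands on one side of the bench, the mushroom stop on the other.
- stop_grip (a point): Centre of the top face of the grip bar on the mushroom stop, 108 mm above the bench when up; moves and turns with it. The bar is 46 mm long (x), 16 mm thick (y) and stands 22 mm above the red mushroom head, 60 mm across, on a fixed grey housing 85 x 85 mm, 56 mm high.
- stop_press (a joint): How far the mushroom stop is pressed down, m: 0 up, 0.008 fully down (about 6 N against its spring; it springs up again by itself when let go).
- stop_turn (a joint): How far the mushroom stop has been turned clockwise seen from above, rad: starts at 0 to 0.25, end stop at 1.4; light friction, stays where left.
- gauge: Bystander: round steel pressure gauge lying face up, 110 mm across, 34 mm high, brass neck; origin under its centre.
- rule: Bystander: flat steel bar 160 x 26 x 6 mm; origin under its centre.
- gaugebox: Bystander: wooden box 50 x 110 x 32 mm; origin under its centre.
- setring: Bystander: steel setting ring, 72 mm outside, 40 mm inside, 20 mm high; origin under its centre.
- weight: Bystander: brass weight, 64 mm across, 45 mm high; origin under its centre.
- driver: Bystander: screwdriver 140 mm long lying on the bench; origin under its middle.
There are look-alikes about, which are no part of the job. Leave any blue or orange look-alike of the probe3 alone.

How it is judged:
By the outcome, as a careful person would: the job done as asked, in the order asked, and still so for the second after the job is handed in, with the robot touching nothing.
Of probe0, probe1, probe2, probe3 only 3 to 4 are there at a start; the rules pass over those that are not, and their reading is None.
At some moment in a run one of probe0, probe1, probe2, probe3 may be knocked a few centimetres aside while the robot is not near it.
Once in a run the grip may slacken for a moment while it holds something.
It also fails if it takes over 200 s, if anything falls off the work surface, if the arm or the gripper's body presses on something with over 40 N, if the wrist force passes 120 N, or if a joint passes its speed limit or range.

ROBOT

A 7-joint arm with a two-finger parallel gripper is mounted at the origin on the work surface. World frame = base frame: x ahead of the robot, y to its left, z up, the work surface at z = 0. Lengths are in m, angles in rad, forces in N, time in s.
With the tool pointing down it reaches from about 0.425 to 0.825 m from the base axis. Payload 3.6 kg.
Tool frame: the origin (TCP) lies on the centre line of the jaws, within the pads' length; the fingertips stand 22 mm ahead of it and the grasp point (between the pads) lies 3 mm ahead of it (tip_reach is the z of the fingertips in the tool frame, in m); z points along the fingers, y is the line along which they close (so a half turn about z gives the same grasp; the last joint's range is limited). The gripper opens to 93 mm and grips with 3 to 60 N. Pads are 15 mm wide; open, the fingers measure 128 mm over their backs; the gripper's body (75 mm by 188 mm) begins 65 mm behind the grasp point.
Start: joints at [-1.183, 0.615, -0.013, 1.423, 0.008, 1.103, -0.04], TCP at [0.261, 0.595, 0.204] pointing down, gripper open.
Joint ranges: [-3.12, 3.12], [-0.3, 2.06], [-1.34, 1.32], [0.26, 2.42], [-1.36, 4.5], [0.01, 1.98], [-2.84, 2.84]. Speed limits (rad/s): [2.79, 2.79, 3.14, 3.14, 3.14, 3.14, 3.14].

INTERFACE

Orientations are given as a unit quaternion [x, y, z, w].
In Python, from plant import read_state, camera, camera_info, finish_job, tip_reach gives the robot as it stands.
- The arm moves only by the tool play_rows, never from a script. Its argument "increments" is a list of rows, each a list of 5 numbers: the shift along the tool's x, y, z in mm, then the turn about the tool's z in rad, then the closure, from -1 (fully open) to 1 (shut). In form: [[tx, ty, tz, twist, gripper], ...]. A call has 1 to 20 rows; each row shifts and turns the commanded pose from where the row before left it, along the tool's axes as they then stand; what a row does not reach is not made up. A row lasts 1/10 s, in which the tool goes at most 50 mm and 8.59 degrees, less where a joint would pass 70% of its speed; a pose out of reach is approached as far as the arm can. A call is refused whole if a number of a shift passes 50 or a number of a turn 0.15, either way. A call with a gripper value outside its range is refused whole. The fingers move at their own pace and stop on an object; the grip force is fixed at half the most. Time passes only in rows, so rows that do not move let the fingers close. It gives the time, the measured TCP pose, the force, the opening and the grip force at its end, in the units of the state.
- read_state(): the state, without advancing time (a new reading comes with each control period).
- camera(name): name is "scene" or "top"; returns the picture (400x640x3 uint8, blue, green, red); there is no depth.
- camera_info(name): a dict with "camera_matrix" (3x3 intrinsics, pixels), "extrinsics" (4x4, takes a point from camera to world coordinates). Camera axes: x right, y down, z forward; pixel columns grow to the right and rows downward; lengths in m; the calibration is good to about 2 mm. A picture is of the moment at which its call begins. camera_info takes no time and is no camera call.
- finish_job(): hands the job in; it is judged then, once.
The state is a dict: "clock": time; "joint_positions": joint angles; "joint_velocities": joint speeds; "joint_torque": joint torques, N m; "position": TCP position; "eef_rot": TCP orientation; "ft_force": force on the tool from outside, world axes, zero at the start; "ft_torque": the same for the moment, N m; "opening": finger opening in m; "finger_force": force on a finger pad.
Only numpy, scipy, OpenCV 4.12 (cv2) and the standard library are available. Lean on these libraries where they do the work, as an engineer would, in place of code of your own. Each camera call takes 0.05 s, during which the arm holds its last target. There are 200 camera calls.

## Working session

There is one attempt and no reset: what is moved stays moved. The work goes in short steps, Python scripts to look and compute and a tool call to move; the robot and the scene stay as the last step left them, time stands still between calls to the robot, and variables do not carry over. Pictures are saved under pics/ and viewed, at most 14 in all, crops included, and the job is handed in when it is done.

Besides the shell and the picture viewer there is one more tool, called by a JSON object that holds its "fn" and its "kwargs". play_rows: Moves the arm, as the interface text tells. Its arguments: {"type":"object","properties":{"increments":{"type":"array","items":{"type":"array","items":{"type":"number"}}}},"required":["increments"]}

```bash
ls; mkdir -p pics; python3 - <<'E'
from plant import *
import cv2,numpy as np
s=read_state();print({k:np.round(v,3).tolist() for k,v in s.items()},tip_reach)
for n in("scene","top"):
    cv2.imwrite(f"pics/{n}0.png",camera(n));i=camera_info(n);print(n,np.round(i["camera_matrix"],1).tolist(),np.round(i["extrinsics"],4).tolist())
E
```

```text
pics
{'clock': 0.0, 'joint_positions': [-1.184, 0.616, -0.013, 1.425, 0.008, 1.103, -0.04], 'joint_velocities': [0.001, -0.001, 0.0, 0.001, -0.001, 0.001, 0.001], 'joint_torque': [-0.001, -45.893, 0.209, -16.575, -0.061, 0.02, 0.0], 'position': [0.261, 0.594, 0.203], 'eef_rot': [0.205, 0.979, -0.001, -0.0], 'ft_force': [-0.09, -0.249, 0.198], 'ft_torque': [-0.004, 0.012, 0.045], 'finger_force': 0.0, 'opening': 0.093} 0.022
scene [[424.1, 0.0, 312.6], [0.0, 424.1, 205.3], [0.0, 0.0, 1.0]] [[0.8028, 0.4455, -0.3964, 0.8923], [0.5963, -0.5927, 0.5415, -0.58], [0.0063, -0.671, -0.7414, 0.9153], [0.0, 0.0, 0.0, 1.0]]
top [[451.6, 0.0, 319.2], [0.0, 451.6, 200.5], [0.0, 0.0, 1.0]] [[-0.0185, -0.993, 0.1169, 0.3583], [-0.9998, 0.0192, 0.0053, 0.0107], [-0.0075, -0.1167, -0.9931, 1.1955], [0.0, 0.0, 0.0, 1.0]]
```

View pics/scene0.png

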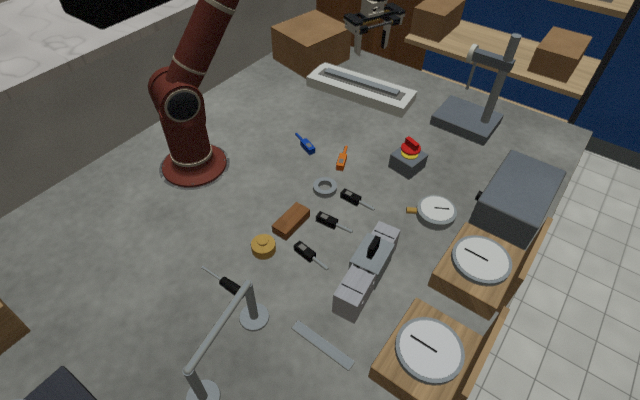

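View pics/top0.png

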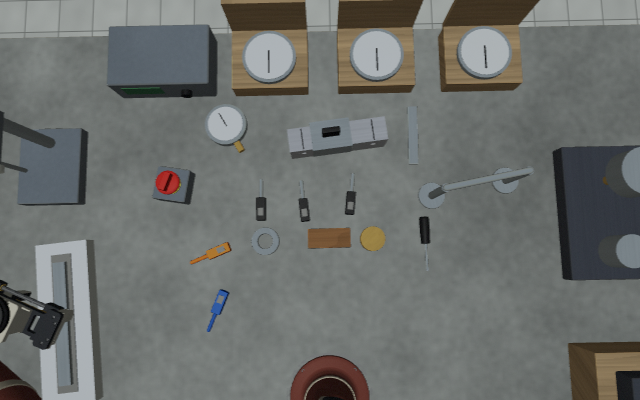

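The scene view shows three black probes, with the block and guard behind them. The top view has probe handles near (261,208), (304,209) and (351,203). The block runs from (288,140) to (387,130), with the fin at (331,131). The stop is at (167,183) and the rail runs from (432,195) to (530,172).

```bash
cat > h.py <<'E'
from plant import *
import cv2,numpy as np
def proj(n,P):
    i=camera_info(n);T=np.linalg.inv(i["extrinsics"]);p=T[:3,:3]@np.array(P,float).T.reshape(3,-1)+T[:3,3:]
    q=i["camera_matrix"]@p;return (q[:2]/q[2]).T
def ray(n,uv,z):
    i=camera_info(n);E=np.array(i["extrinsics"]);uv=np.atleast_2d(np.array(uv,float))
    d=(E[:3,:3]@np.linalg.inv(i["camera_matrix"])@np.c_[uv,np.ones(len(uv))].T).T
    o=E[:3,3];return (o+d*((z-o[2])/d[:,2])[:,None])[:,:2]
def snap(n,f=None):
    im=np.array(camera(n))
    if f: cv2.imwrite("pics/"+f,im)
    return im
E
python3 - <<'E'
from h import *
t=cv2.imread("pics/top0.png")
cv2.imwrite("pics/tc.png",cv2.resize(t[100:225,240:440],None,fx=4,fy=4,interpolation=cv2.INTER_CUBIC))
a=cv2.resize(t[155:215,145:205],None,fx=6,fy=6,interpolation=cv2.INTER_CUBIC)
b=cv2.resize(t[150:225,415:540],None,fx=3,fy=3,interpolation=cv2.INTER_CUBIC)
c=np.zeros((360,800,3),np.uint8);c[:,:360]=a;c[:225,400:775]=b
cv2.imwrite("pics/tc2.png",c)
s=cv2.imread("pics/scene0.png")
cv2.imwrite("pics/sc.png",cv2.resize(s[180:320,280:410],None,fx=4,fy=4,interpolation=cv2.INTER_CUBIC))
m=(t.max(2)<60).astype(np.uint8);m[:180]=0;m[230:]=0;m[:,:245]=0;m[:,365:]=0
for c in cv2.findContours(m,0,2)[0]:
    if cv2.contourArea(c)>30: print(cv2.minAreaRect(c),cv2.boundingRect(c))
E
```

```text
((303.77435302734375, 209.46951293945312), (22.96976089477539, 8.282365798950195), 83.6598129272461) (299, 198, 11, 24)
((260.5, 208.5), (23.0, 9.0), 90.0) (256, 197, 10, 24)
((349.7862243652344, 202.56552124023438), (8.636731147766113, 23.252735137939453), 4.763641834259033) (345, 191, 11, 24)
```

View pics/tc.png

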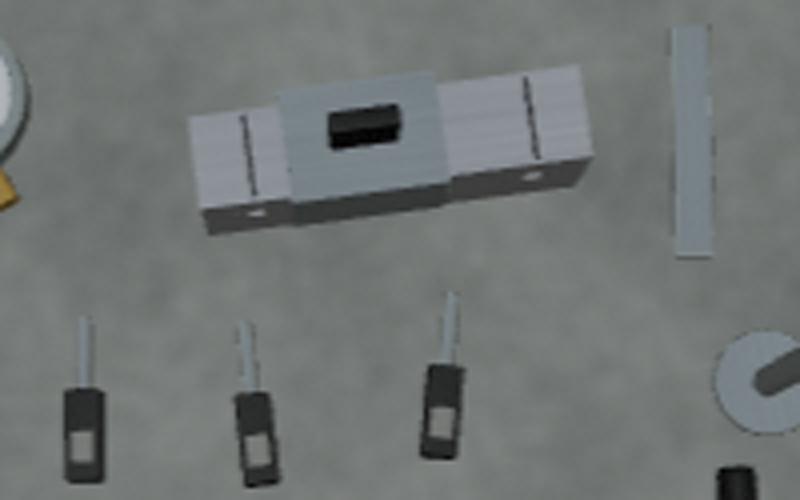

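View pics/tc2.png

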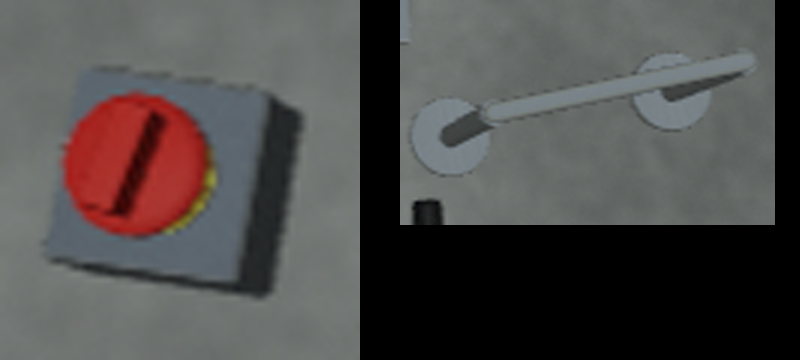

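View pics/sc.png

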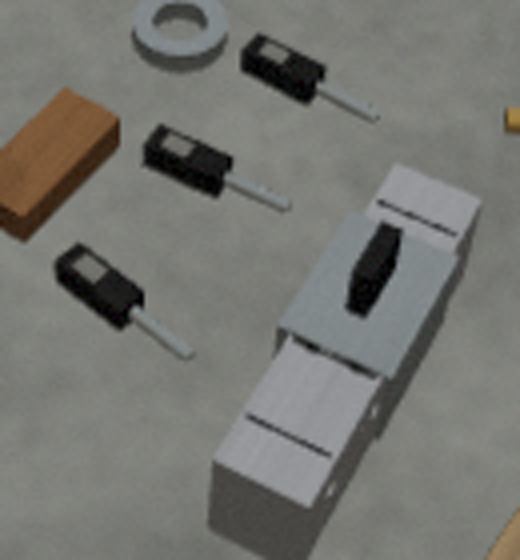

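The enlarged crops show the well lines at left (240,115)-(256,195) and right (524,77)-(538,158), so the guard covers the two inner wells. The rail bar runs from (490,112) to (748,62) in its own crop. The stop's grip bar has its dark side along (160,115)-(115,215).

```bash
python3 - <<'E'
from h import *
def T(x,y): return [240+(x+.5)/4-.5,100+(y+.5)/4-.5]
def ang(p): d=p[1]-p[0];return np.degrees(np.arctan2(d[1],d[0]))
def show(n,p): print(n,np.round(p*1000,1).tolist(),'len',round(np.linalg.norm(p[1]-p[0])*1000,1),'ang',round(ang(p),2))
show('lineL',ray('top',[T(256,195),T(240,115)],.08))
show('lineR',ray('top',[T(538,158),T(524,77)],.08))
show('back edge',ray('top',[T(580,67),T(190,117)],.08))
show('front edge',ray('top',[T(592,157),T(202,210)],.08))
S=lambda x,y:[280+(x+.5)/4-.5,180+(y+.5)/4-.5]
show('S line near',ray('scene',[S(247,416),S(330,455)],.08))
show('S line far',ray('scene',[S(378,203),S(455,235)],.08))
show('S corner FN-FF',ray('scene',[S(213,462),S(395,166)],.08))
show('S corner BN-BF',ray('scene',[S(310,507),S(480,205)],.08))
show('fin top',ray('top',[T(401,107),T(328,113)],.131))
show('fin top front',ray('top',[T(401,121),T(328,127)],.131))
show('bar',ray('top',[[415+88/3,150+112/3],[415+350/3,150+61/3]],.15))
# probes: stem direction
for k,a,b,c,d in((0,(85,388),(82,318),(85,483),0),(1,(254,392),(244,321),(261,487),0),(2,(447,365),(453,292),(438,459),0)):
    show('stem%d'%k,ray('top',[T(*a),T(*b)],.012)); show(' handle',ray('top',[T(*c),T(*a)],.024))
# stop
for n,zc in(('top',.086),('scene',.086)):
    im=cv2.imread(f'pics/{n}0.png').astype(int);m=((im[:,:,2]>110)&(im[:,:,1]<60)&(im[:,:,0]<70)).astype(np.uint8)
    c=max(cv2.findContours(m,0,2)[0],key=cv2.contourArea);print(n,cv2.boundingRect(c),cv2.minEnclosingCircle(c),cv2.fitEllipse(c))
    print(ray(n,[cv2.fitEllipse(c)[0]],zc))
A=lambda x,y:[145+(x+.5)/6-.5,155+(y+.5)/6-.5]
show('grip top R edge',ray('top',[A(153,111),A(103,212)],.108));show('grip bottom',ray('top',[A(168,118),A(122,217)],.086))
i=cv2.imread('pics/scene0.png')
j=cv2.imread('pics/top0.png')
c=np.zeros((400,800,3),np.uint8);c[:,:400]=cv2.resize(i[130:180,385:435],None,fx=8,fy=8,interpolation=cv2.INTER_CUBIC)
c[:,400:]=cv2.resize(j[160:210,145:195],None,fx=8,fy=8,interpolation=cv2.INTER_CUBIC);cv2.imwrite('pics/stop.png',cv2.convertScaleAbs(c,alpha=1.5))
E
```

```text
lineL [[622.6, 53.4], [674.6, 62.8]] len 52.8 ang 10.25
lineR [[642.8, -125.0], [695.6, -117.8]] len 53.2 ang 7.72
back edge [[701.4, -153.5], [673.9, 94.6]] len 249.6 ang 96.32
front edge [[642.8, -159.0], [613.6, 87.6]] len 248.3 ang 96.74
S line near [[641.6, -123.7], [692.9, -116.8]] len 51.8 ang 7.68
S line far [[620.8, 54.8], [672.3, 61.7]] len 51.9 ang 7.56
S corner FN-FF [[643.0, -159.7], [613.8, 87.6]] len 249.0 ang 96.73
S corner BN-BF [[701.3, -150.8], [673.2, 92.1]] len 244.5 ang 96.61
fin top [[663.1, -37.0], [660.2, 7.2]] len 44.3 ang 93.64
fin top front [[654.4, -36.8], [651.6, 7.4]] len 44.3 ang 93.64
bar [[506.5, -276.4], [542.7, -482.4]] len 209.2 ang -80.04
stem0 [[510.8, 171.0], [557.7, 172.8]] len 46.9 ang 2.24
 handle [[447.0, 169.6], [509.2, 169.3]] len 62.3 ang -0.19
stem1 [[506.0, 59.3], [553.5, 65.2]] len 48.0 ang 7.13
 handle [[442.2, 55.1], [504.5, 58.8]] len 62.4 ang 3.36
stem2 [[521.5, -68.6], [570.3, -73.9]] len 49.1 ang -6.19
 handle [[458.2, -60.3], [519.8, -67.8]] len 62.0 ang -6.95
top (156, 171, 23, 23) ((167.0, 182.0), 12.041694641113281) ((167.04855346679688, 181.95767211914062), (22.315427780151367, 23.254308700561523), 43.6959228515625)
[[0.54264918 0.39485735]]
scene (401, 143, 20, 11) ((410.5, 148.0), 9.708344459533691) ((410.21441650390625, 147.5867919921875), (10.74561882019043, 18.2374324798584), 98.64285278320312)
[[0.54429572 0.39082803]]
grip top R edge [[560.8, 380.3], [519.6, 399.8]] len 45.6 ang 154.66
grip bottom [[561.9, 381.4], [520.6, 399.7]] len 45.1 ang 156.08
```

View pics/stop.png

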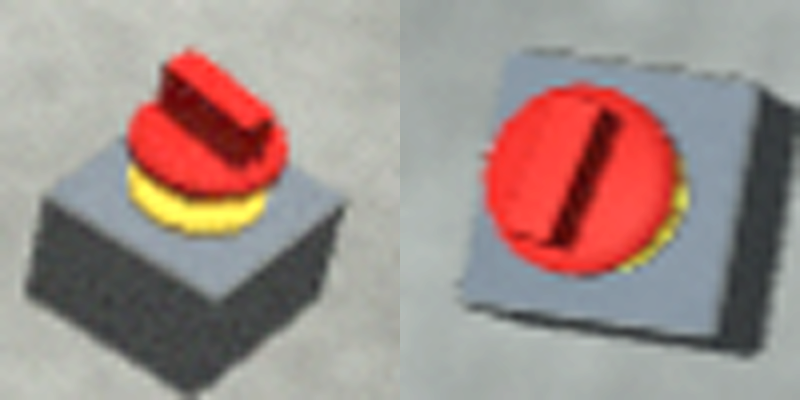

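```bash
cat >> h.py <<'E'
from scipy.spatial.transform import Rotation as R
def st():
    s=read_state();M=R.from_quat(s["eef_rot"]).as_matrix();p=np.array(s["position"])
    print("t",round(s["clock"],2),"p",np.round(p*1000,1),"yaw_y",round(np.degrees(np.arctan2(M[1,1],M[0,1])),2),"tilt",np.round(M[:2,2],4),"F",np.round(s["ft_force"],1),"open",round(s["opening"]*1000,1),"ff",round(s["finger_force"],1),"j7",round(s["joint_positions"][6],2));return p,M
def go(x,y,z,yaw=None):
    p,M=st();d=M.T@(np.array([x,y,z])-p)*1000;tw=0
    if yaw is not None:
        c=np.degrees(np.arctan2(M[1,1],M[0,1]));tw=-((yaw-c+90)%180-90)   # +twist = clockwise
    print("tool delta mm",np.round(d,1),"twist rad",round(np.radians(tw),3))
E
python3 - <<'E'
from h import *
B=lambda x,y:[145+(x+.5)/8-.5,160+(y+.5)/8-.5]
c=ray('top',[B(120,55),B(355,85),B(315,335),B(65,300)],.056);print(c.round(4).tolist(),c.mean(0))
C=lambda x,y:[385+(x+.5)/8-.5,130+(y+.5)/8-.5]
print('scene grip top',ray('scene',[C(163,65),C(190,50),C(273,118),C(250,137)],.108).round(4).tolist())
print('scene bar',ray('scene',[[250,287],[190,370]],.15))
go(.543,.3945,.160)
E
```

```text
[[0.5884, 0.4254], [0.5771, 0.3496], [0.4966, 0.3611], [0.5094, 0.4411]] [0.54286289 0.39429469]
scene grip top [[0.5192, 0.3965], [0.5231, 0.4106], [0.5665, 0.3936], [0.5648, 0.3787]]
scene bar [[ 0.51560083 -0.28207683]
 [ 0.54509442 -0.47405087]]
t 0.1 p [261.1 594.5 203.4] yaw_y 66.3 tilt [-0.0009 -0.0021] F [ 0.2 -0.5  0.3] open 92.9 ff 0.0 j7 -0.04
tool delta mm [-338.6  -69.7   43.6] twist rad 0.0
```

{"fn": "play_rows", "kwargs": {"increments": [[-28,-6,0,0,1],[-28,-6,0,0,1],[-28,-6,0,0,1],[-28,-6,0,0,1],[-28,-6,0,0,1],[-28,-6,0,0,1],[-28,-6,0,0,1],[-28,-6,0,0,1],[-28,-6,0,0,1],[-28,-6,0,0,1],[-28,-6,0,0,1],[-28,-6,0,0,1],[0,0,0,0,1],[0,0,0,0,1]]}}

```text
clock: 1.5
position: [0.5399, 0.3935, 0.2037]
eef_rot: [0.206, 0.979, -0.0, -0.001]
ft_force: [0.2, 0.8, -0.3]
opening: 0.0007
finger_force: 0.0
```

{"fn": "play_rows", "kwargs": {"increments": [[-2,2,20,0,1],[0,0,20,0,1],[0,0,20,0,1],[0,0,8,0,1],[0,0,4,0,1],[0,0,4,0,1],[0,0,4,0,1],[0,0,3,0,1],[0,0,0,0,1],[0,0,0,0,1],[0,0,0,0,1]]}}

```text
clock: 2.6
position: [0.5429, 0.3952, 0.1218]
eef_rot: [0.205, 0.979, 0.0, 0.0]
ft_force: [0.1, -0.7, 0.1]
opening: 0.0002
finger_force: 0.0
```

{"fn": "play_rows", "kwargs": {"increments": [[0,0,2,0,1],[0,0,2,0,1],[0,0,0,0,1],[0,0,0,0,1]]}}

```text
clock: 3.0
position: [0.5426, 0.3951, 0.1173]
eef_rot: [0.205, 0.979, -0.0, -0.0]
ft_force: [0.4, -0.2, 0.5]
opening: 0.0001
finger_force: 0.0
```

```bash
python3 - <<'E'
from h import *
st();i=snap('scene');st();j=snap('top')
c=np.zeros((400,800,3),np.uint8);c[:,:400]=cv2.resize(i[100:180,370:450],(400,400),interpolation=cv2.INTER_CUBIC)
c[:,400:]=cv2.resize(j[140:220,130:210],(400,400),interpolation=cv2.INTER_CUBIC);cv2.imwrite('pics/press.png',c)
E
```

```text
t 3.0 p [542.6 395.1 117.3] yaw_y 66.29 tilt [-0.0002 -0.0002] F [ 0.4 -0.2  0.5] open 0.1 ff 0.0 j7 0.49
t 3.05 p [542.6 395.1 117.4] yaw_y 66.3 tilt [-0.0001 -0.0001] F [-0.7 -0.7 -0.5] open 0.2 ff 0.0 j7 0.49
```

View pics/press.png

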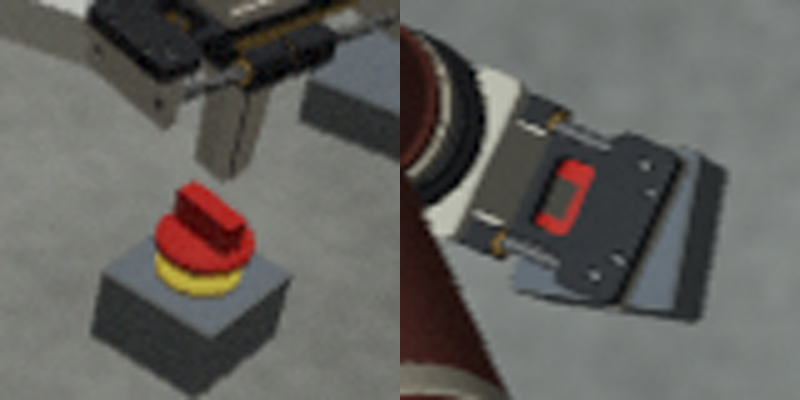

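The stop is still fully up. The fingertip shows at scene (414.6,136), just above the grip top, so I check its true height.

```bash
python3 - <<'E'
from h import *
for z in(.095,.105,.117,.13,.14,.15): print(z,proj('scene',[[.5426,.3951,z]]).round(1),proj('top',[[.5426,.3951,z]]).round(1))
E
```

```text
0.095 [[410.9 144.3]] [[165.7 181.4]]
0.105 [[411.5 141.7]] [[164.3 180.8]]
0.117 [[412.2 138.6]] [[162.6 180. ]]
0.13 [[413.  135.1]] [[160.7 179.1]]
0.14 [[413.6 132.4]] [[159.2 178.4]]
0.15 [[414.3 129.6]] [[157.6 177.7]]
```

{"fn": "play_rows", "kwargs": {"increments": [[0,0,2,0,1],[0,0,2,0,1],[0,0,2,0,1],[0,0,0,0,1]]}}

```text
clock: 3.5
position: [0.5424, 0.395, 0.1109]
eef_rot: [0.205, 0.979, -0.0, -0.0]
ft_force: [0.2, -0.7, -0.8]
opening: 0.0004
finger_force: 0.0
```

{"fn": "play_rows", "kwargs": {"increments": [[0,0,2,0,1],[0,0,2,0,1],[0,0,0,0,1]]}}

```text
clock: 3.8
position: [0.5424, 0.395, 0.107]
eef_rot: [0.205, 0.979, -0.0, -0.0]
ft_force: [0.8, -0.9, 0.3]
opening: 0.0003
finger_force: 0.0
```

View again.

```bash
python3 - <<'E'
from h import *
i=snap('scene')
cv2.imwrite('pics/press2.png',cv2.resize(i[90:180,360:460],(800,720)[:2],interpolation=cv2.INTER_CUBIC)[:600])
E
```

```text
(no output)
```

View pics/press2.png

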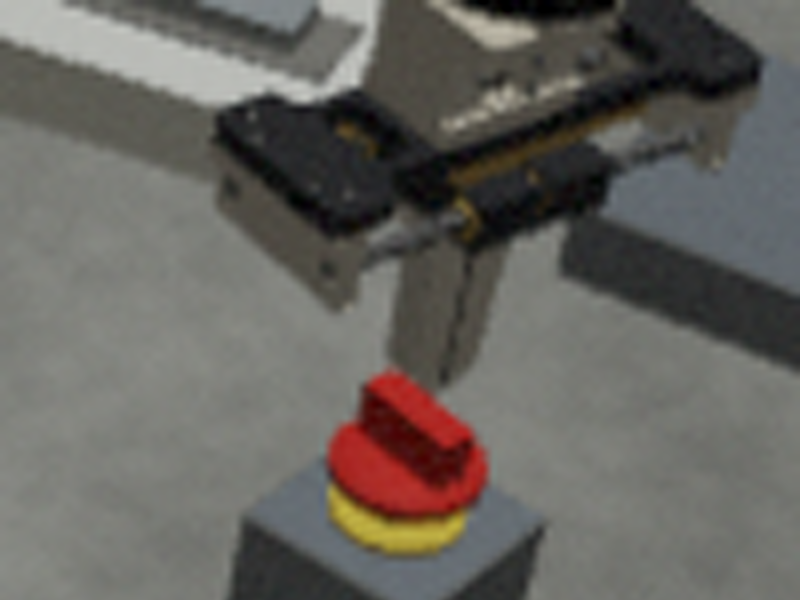

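The finger bottom shows at about (414,137), which fits z≈0.125 rather than the expected 0.085. I compare with the start picture before going lower.

```bash
python3 - <<'E'
from h import *
for z in(.16,.181,.2,.22,.24):
    e=np.array([.401,.916,0])*.055
    p=np.array([.261,.5945,z]); print(z,proj('scene',[p-e,p,p+e]).round(0).tolist(),proj('top',[p-e,p,p+e]).round(0).tolist())
i=cv2.imread('pics/scene0.png')[0:70,330:420];j=cv2.imread('pics/top0.png')[270:360,0:90]
c=np.zeros((400,800,3),np.uint8);c[:311,:400]=cv2.resize(i,(400,311));c[:,400:]=cv2.resize(j,(400,400));cv2.imwrite('pics/st.png',cv2.convertScaleAbs(c,alpha=1.3))
E
```

```text
0.16 [[354.0, 71.0], [368.0, 67.0], [381.0, 63.0]] [[87.0, 311.0], [65.0, 302.0], [43.0, 292.0]]
0.181 [[355.0, 66.0], [369.0, 62.0], [382.0, 58.0]] [[82.0, 313.0], [60.0, 303.0], [38.0, 293.0]]
0.2 [[355.0, 60.0], [369.0, 56.0], [383.0, 52.0]] [[77.0, 314.0], [55.0, 304.0], [32.0, 294.0]]
0.22 [[356.0, 55.0], [370.0, 51.0], [383.0, 47.0]] [[72.0, 315.0], [49.0, 305.0], [26.0, 295.0]]
0.24 [[356.0, 49.0], [370.0, 45.0], [384.0, 41.0]] [[67.0, 316.0], [43.0, 306.0], [20.0, 295.0]]
```

View pics/st.png

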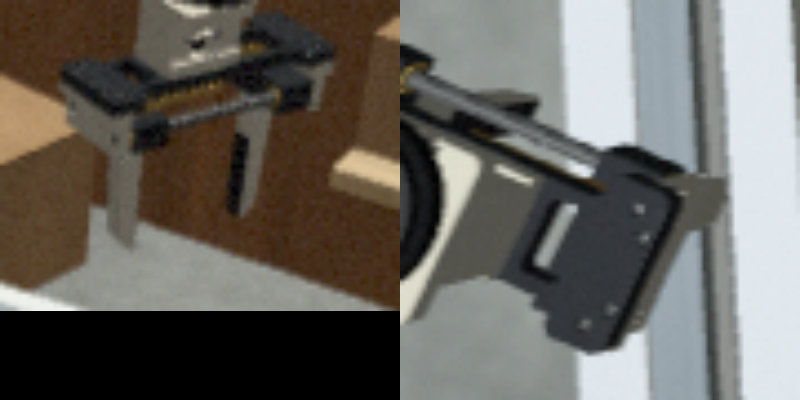

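The start picture gives the same result: the real tips sit about 40 mm above the stated figure, with xy agreeing. I feel for contact in small steps.

{"fn": "play_rows", "kwargs": {"increments": [[0,0,3,0,1],[0,0,3,0,1],[0,0,3,0,1],[0,0,2,0,1],[0,0,2,0,1],[0,0,0,0,1]]}}

```text
clock: 4.45
position: [0.5426, 0.3951, 0.0943]
eef_rot: [0.205, 0.979, -0.0, -0.0]
ft_force: [-0.3, -0.3, 1.6]
opening: 0.0005
finger_force: 0.5
```

{"fn": "play_rows", "kwargs": {"increments": [[0,0,2,0,1],[0,0,2,0,1],[0,0,0,0,1]]}}

```text
clock: 4.75
position: [0.5428, 0.3952, 0.0907]
eef_rot: [0.205, 0.979, 0.0, 0.0]
ft_force: [0.1, -0.6, 3.4]
opening: 0.0007
finger_force: 1.6
```

{"fn": "play_rows", "kwargs": {"increments": [[0,0,2,0,1],[0,0,2,0,1],[0,0,0,0,1]]}}

```text
clock: 5.05
position: [0.5428, 0.3953, 0.0867]
eef_rot: [0.205, 0.979, 0.0, 0.0]
ft_force: [-1.6, -0.7, 4.8]
opening: 0.0007
finger_force: 2.7
```

{"fn": "play_rows", "kwargs": {"increments": [[0,0,2,0,1],[0,0,2,0,1],[0,0,0,0,1]]}}

```text
clock: 5.35
position: [0.5431, 0.3955, 0.086]
eef_rot: [0.205, 0.979, 0.001, 0.001]
ft_force: [-4.9, -3.5, 16.0]
opening: 0.0005
finger_force: 8.4
```

{"fn": "play_rows", "kwargs": {"increments": [[0,0,1,0,1],[0,0,1,0,1],[0,0,0,0,1]]}}

```text
clock: 5.65
position: [0.5433, 0.3956, 0.0858]
eef_rot: [0.206, 0.979, 0.001, 0.001]
ft_force: [-7.1, -5.2, 22.8]
opening: 0.0003
finger_force: 11.9
```

The hard stop shows at reading 0.086 with force rising to 23 N, so the stop is fully pressed. That puts the real fingertip z at reading + 0.014, and I'll use that from now on. Rising and turning toward the guard.

{"fn": "play_rows", "kwargs": {"increments": [[0,0,-6,0,1],[0,0,-12,0,1],[0,0,-15,0,1],[0,0,-15,0.12,-1],[0,0,-15,0.12,-1],[0,0,-15,0.12,-1],[0,0,-15,0.12,-1],[0,0,-15,0.12,-1],[0,0,-15,0.12,-1],[0,0,0,0.12,-1],[0,0,0,0.12,-1],[0,0,0,0.11,-1],[0,0,0,0,-1],[0,0,0,0,-1]]}}

```text
clock: 7.05
position: [0.5425, 0.3952, 0.2033]
eef_rot: [0.675, 0.738, -0.0, -0.0]
ft_force: [-0.2, -0.7, 0.3]
opening: 0.0839
finger_force: 0.0
```

```bash
python3 - <<'E'
from h import *
go(.6573,-.0148,.2,5)
E
```

```text
t 7.05 p [542.5 395.2 203.3] yaw_y 5.14 tilt [-0.0004 -0.0004] F [-0.2 -0.7  0.3] open 83.9 ff 0.0 j7 -0.41
tool delta mm [-418.6   77.7    3.4] twist rad 0.002
```

{"fn": "play_rows", "kwargs": {"increments": [[-30,5.5,0,0,-1],[-30,5.5,0,0,-1],[-30,5.5,0,0,-1],[-30,5.5,0,0,-1],[-30,5.5,0,0,-1],[-30,5.5,0,0,-1],[-30,5.5,0,0,-1],[-30,5.5,0,0,-1],[-30,5.5,0,0,-1],[-30,5.5,0,0,-1],[-30,5.5,0,0,-1],[-30,5.5,0,0,-1],[-30,5.5,0,0,-1],[-28,6,0,0,-1],[0,0,0,0,-1],[0,0,0,0,-1]]}}

```text
clock: 8.65
position: [0.6561, -0.015, 0.2033]
eef_rot: [0.676, 0.737, 0.0, -0.0]
ft_force: [-0.2, 0.9, 0.1]
opening: 0.093
finger_force: 0.0
```

```bash
python3 - <<'E'
from h import *
go(.6573,-.0148,.095,5);snap('scene','g1.png')
i=cv2.imread('pics/g1.png');cv2.imwrite('pics/g1c.png',cv2.resize(i[140:320,270:450],(600,600),interpolation=cv2.INTER_CUBIC))
for z in(.18,.2,.217,.23): print(z,proj('scene',[[.6573+.055,-.0148+.005,z],[.6573-.055,-.0148-.005,z]]).round(1).tolist())
E
```

```text
t 8.65 p [656.1 -15.  203.3] yaw_y 4.97 tilt [-0.0004  0.0007] F [-0.2  0.9  0.1] open 93.0 ff 0.0 j7 0.24
tool delta mm [ -0.    1.2 108.3] twist rad -0.001
0.18 [[400.1, 239.8], [355.1, 219.5]]
0.2 [[401.6, 234.1], [355.8, 213.7]]
0.217 [[402.9, 229.1], [356.5, 208.6]]
0.23 [[403.9, 225.2], [357.0, 204.7]]
```

View pics/g1c.png

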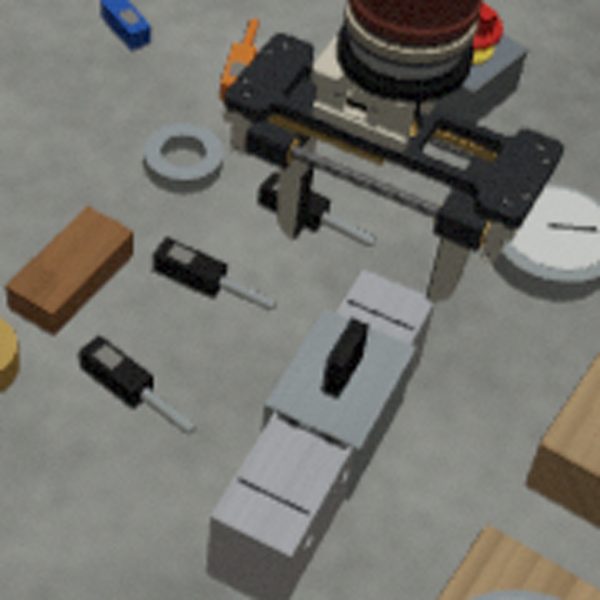

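Tips at (402,230) and (358,211) match z = reading + 0.014, so the offset is confirmed. Descending to grip the fin.

{"fn": "play_rows", "kwargs": {"increments": [[0,1,20,0,-1],[0,0,20,0,-1],[0,0,20,0,-1],[0,0,20,0,-1],[0,0,15,0,-1],[0,0,10,0,-1],[0,0,6,0,-1],[0,0,0,0,1],[0,0,0,0,1],[0,0,0,0,1],[0,0,0,0,1],[0,0,0,0,1],[0,0,0,0,1],[0,0,0,0,1],[0,0,0,0,1],[0,0,0,0,1],[0,0,0,0,1]]}}

```text
clock: 10.4
position: [0.6571, -0.0145, 0.0924]
eef_rot: [0.676, 0.737, -0.0, -0.0]
ft_force: [-2.7, -0.5, 3.1]
opening: 0.0175
finger_force: 1.5
```

{"fn": "play_rows", "kwargs": {"increments": [[0,0,0,0,1],[0,0,0,0,1],[0,0,0,0,1],[0,0,0,0,1],[0,0,0,0,1]]}}

```text
clock: 10.9
position: [0.6574, -0.0143, 0.0922]
eef_rot: [0.676, 0.737, 0.0, 0.0]
ft_force: [0.8, 1.7, -2.2]
opening: 0.0137
finger_force: 30.0
```

```bash
python3 - <<'E'
from h import *
st()
E
```

```text
t 10.9 p [657.4 -14.3  92.2] yaw_y 4.99 tilt [ 0.0004 -0.    ] F [ 0.8  1.7 -2.2] open 13.7 ff 30.0 j7 0.27
```

{"fn": "play_rows", "kwargs": {"increments": [[0,0,-4,0,1],[0,0,-8,0,1],[0,0,-12,0,1],[0,0,-18,0,1],[0,0,-18,0,1],[0,0,-18,0,1],[0,0,-18,0,1],[0,0,-18,0,1],[0,0,-18,0,1],[0,0,-18,0,1],[0,0,-8,0,1],[0,0,0,0,1]]}}

```text
clock: 12.1
position: [0.6581, -0.0147, 0.2526]
eef_rot: [0.676, 0.737, 0.001, 0.002]
ft_force: [-0.3, 0.4, -2.7]
opening: 0.0137
finger_force: 30.0
```

```bash
python3 - <<'E'
from h import *
st()
def edges(n,a,b,ks,hw=8):
    im=cv2.cvtColor(cv2.imread(f'pics/{n}0.png'),6).astype(np.float32);a=np.array(a,float);b=np.array(b,float)
    d=(b-a)/np.linalg.norm(b-a);nr=np.array([-d[1],d[0]]);t=np.arange(-hw,hw+.01,.25);P=[]
    for k in ks:
        q=a+(b-a)*k+t[:,None]*nr
        v=cv2.remap(im,q[:,0].astype(np.float32)[None],q[:,1].astype(np.float32)[None],1)[0];v=cv2.GaussianBlur(v[None],(9,1),1.5)[0]
        g=np.gradient(v);m=len(t)//2; i=m-16+g[m-16:m+1].argmax(); j=m+g[m:m+16].argmin();P.append((t[i],t[j]))
    P=np.array(P);c=np.median(P.mean(1));f=np.polyfit(ks,P.mean(1),1);print(n,'width px',np.median(P[:,1]-P[:,0]),'res',np.std(P.mean(1)-np.polyval(f,ks)).round(2))
    return [a+nr*np.polyval(f,0),b+nr*np.polyval(f,1)]
ks=np.linspace(.1,.9,17)
for n,a,b in(('top',[444.5,187.3],[531,170.3]),('scene',[250,287],[190,370])):
    e=edges(n,a,b,ks)
    w=ray(n,e,.15);d=(w[1]-w[0])/np.linalg.norm(w[1]-w[0]);x=w[0]+d*((-.379-w[0][1])/d[1])
    print(n,np.round(e,1).tolist(),w.round(4).tolist(),'at y=-.379:',x.round(4),'ang',np.degrees(np.arctan2(d[1],d[0])).round(2))
E
```

```text
t 12.1 p [658.1 -14.7 252.6] yaw_y 4.98 tilt [ 0.004  -0.0002] F [-0.3  0.4 -2.7] open 13.7 ff 30.0 j7 0.23
top width px 5.5 res 0.14
top [[444.5, 187.2], [530.9, 169.9]] [[0.5068, -0.2768], [0.5438, -0.4808]] at y=-.379: [ 0.5253 -0.379 ] ang -79.73
scene width px 3.75 res 1.0
scene [[251.9, 288.4], [187.5, 368.2]] [[0.521, -0.2822], [0.539, -0.4745]] at y=-.379: [ 0.53  -0.379] ang -84.65
```

```bash
python3 - <<'E'
from h import *
for n,a,b,ks in(('top',[444.5,187.2],[530.9,169.9],(.25,.4,.5,.9)),('scene',[250,287],[190,370],(.3,.5,.7))):
    im=cv2.cvtColor(cv2.imread(f'pics/{n}0.png'),6).astype(np.float32);a=np.array(a,float);b=np.array(b,float)
    d=(b-a)/np.linalg.norm(b-a);nr=np.array([-d[1],d[0]]);t=np.arange(-8,8.1,.5)
    ac=np.zeros(len(t))
    for k in ks:
        q=a+(b-a)*k+t[:,None]*nr
        v=cv2.remap(im,q[:,0].astype(np.float32)[None],q[:,1].astype(np.float32)[None],1)[0];print(n,k,v.astype(int).tolist())
c=np.array([[.5253,-.379,.15]]);
for s in(-1,1): print(proj('top',c+[[s*.008*.984,s*.008*.18,0]]),proj('scene',c+[[s*.008*.984,s*.008*.18,0]]))
E
```

```text
top 0.25 [101, 101, 102, 102, 103, 102, 102, 102, 102, 102, 103, 115, 126, 129, 129, 129, 128, 127, 127, 125, 123, 113, 99, 95, 99, 100, 101, 101, 102, 102, 102, 103, 103]
top 0.4 [101, 101, 101, 101, 101, 101, 100, 100, 95, 89, 101, 119, 126, 128, 129, 129, 128, 128, 127, 126, 121, 111, 102, 94, 93, 100, 104, 105, 106, 105, 104, 104, 104]
top 0.5 [103, 103, 103, 102, 102, 102, 101, 99, 90, 87, 104, 120, 125, 129, 129, 128, 128, 127, 127, 126, 120, 113, 99, 85, 94, 105, 104, 103, 103, 103, 102, 102, 102]
top 0.9 [104, 103, 102, 102, 102, 102, 102, 100, 95, 97, 112, 123, 126, 128, 128, 128, 128, 127, 127, 125, 117, 104, 78, 54, 56, 58, 70, 83, 93, 104, 103, 103, 102]
scene 0.3 [122, 121, 121, 122, 123, 123, 122, 123, 124, 124, 123, 123, 121, 119, 112, 98, 83, 90, 100, 112, 121, 128, 131, 133, 134, 134, 133, 133, 133, 132, 130, 124, 120]
scene 0.5 [111, 112, 111, 111, 112, 112, 111, 111, 111, 112, 113, 114, 112, 106, 97, 89, 87, 99, 111, 120, 127, 132, 133, 133, 133, 133, 133, 133, 134, 128, 117, 104, 106]
scene 0.7 [106, 106, 106, 107, 108, 110, 112, 112, 112, 112, 112, 110, 102, 88, 85, 91, 101, 112, 122, 128, 132, 134, 134, 134, 133, 133, 133, 132, 130, 123, 113, 108, 109]
[[488.69908987 181.85594403]] [[216.46872994 322.77741689]]
[[487.04658961 175.23138465]] [[223.35040432 326.19551796]]
```

```bash
python3 - <<'E'
from h import *
go(.5253,-.379,.2526,10.3)
E
```

```text
t 12.1 p [658.1 -14.7 252.6] yaw_y 4.98 tilt [ 0.004  -0.0002] F [-0.3  0.4 -2.7] open 13.7 ff 30.0 j7 0.23
tool delta mm [-351.4 -163.9   -0.5] twist rad -0.093
```

{"fn": "play_rows", "kwargs": {"increments": [[-10,-5,0,0,1],[-20,-9,0,0,1],[-22,-10,0,0,1],[-22,-10,0,0,1],[-22,-10,0,0,1],[-22,-10,0,0,1],[-22,-10,0,0,1],[-22,-10,0,0,1],[-22,-10,0,0,1],[-22,-10,0,0,1],[-22,-10,0,0,1],[-22,-10,0,0,1],[-22,-10,0,0,1],[-22,-10,0,0,1],[-22,-10,0,0,1],[-22,-10,0,0,1],[-13,-10,0,0,1],[0,0,0,-0.093,1],[0,0,0,0,1],[0,0,0,0,1]]}}

```text
clock: 14.1
position: [0.5242, -0.3776, 0.2499]
eef_rot: [0.641, 0.767, 0.0, -0.001]
ft_force: [0.3, -0.8, -2.1]
opening: 0.0136
finger_force: 30.0
```

```bash
python3 - <<'E'
from h import *
go(.5253,-.379,.2526,10.3)
i=snap('scene');j=snap('top');st()
c=np.zeros((400,800,3),np.uint8);c[:,:400]=cv2.resize(i[220:400,130:310],(400,400),interpolation=cv2.INTER_CUBIC)
c[:,400:]=cv2.resize(j[100:260,420:580],(400,400),interpolation=cv2.INTER_CUBIC);cv2.imwrite('pics/rail.png',c)
E
```

```text
t 14.1 p [ 524.2 -377.6  249.9] yaw_y 10.25 tilt [-0.0006  0.0015] F [ 0.3 -0.8 -2.1] open 13.6 ff 30.0 j7 0.92
tool delta mm [-1.6  0.8 -2.7] twist rad -0.001
t 14.2 p [ 524.6 -377.5  250.2] yaw_y 10.32 tilt [-0.0003  0.0009] F [ 0.1  0.1 -3.4] open 13.9 ff 30.0 j7 0.92
```

View pics/rail.png

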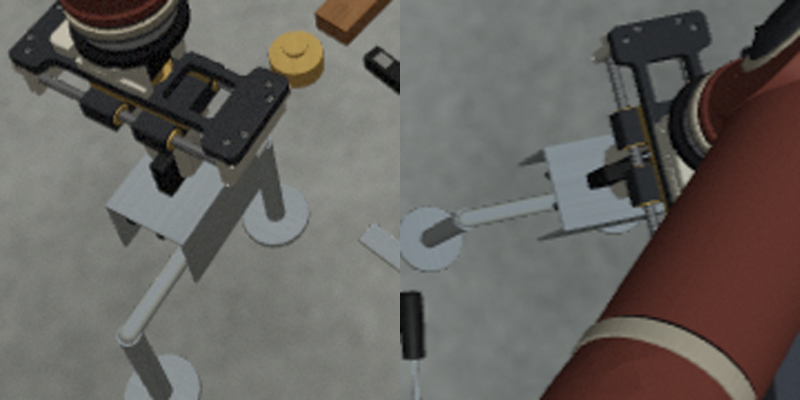

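The guard is held level with its flaps on either side of the bar. Lowering it now.

{"fn": "play_rows", "kwargs": {"increments": [[-1,0.7,12,0,1],[0,0,12,0,1],[0,0,12,0,1],[0,0,12,0,1],[0,0,12,0,1],[0,0,8,0,1],[0,0,6,0,1],[0,0,4,0,1],[0,0,0,0,1]]}}

```text
clock: 15.1
position: [0.5251, -0.3791, 0.172]
eef_rot: [0.641, 0.768, -0.0, -0.0]
ft_force: [0.2, -0.5, -1.7]
opening: 0.0141
finger_force: 30.0
```

{"fn": "play_rows", "kwargs": {"increments": [[0,0,3,0,1],[0,0,3,0,1],[0,0,2,0,1],[0,0,0,0,1]]}}

```text
clock: 15.5
position: [0.5251, -0.3791, 0.1642]
eef_rot: [0.641, 0.768, -0.0, -0.0]
ft_force: [0.1, 0.7, -1.8]
opening: 0.0134
finger_force: 30.0
```

{"fn": "play_rows", "kwargs": {"increments": [[0,0,2,0,1],[0,0,1,0,1],[0,0,1,0,1],[0,0,0,0,1]]}}

```text
clock: 15.9
position: [0.5253, -0.3794, 0.162]
eef_rot: [0.641, 0.768, 0.0, 0.001]
ft_force: [-2.3, 1.9, 4.3]
opening: 0.0136
finger_force: 30.0
```

{"fn": "play_rows", "kwargs": {"increments": [[0,0,1,0,1],[0,0,1,0,1],[0,0,0,0,1]]}}

```text
clock: 16.2
position: [0.5254, -0.3794, 0.162]
eef_rot: [0.641, 0.768, 0.0, 0.001]
ft_force: [-3.7, 3.9, 12.0]
opening: 0.0137
finger_force: 30.0
```

Contact came at the predicted height. Releasing, rising and checking.

{"fn": "play_rows", "kwargs": {"increments": [[0,0,-1.5,0,1],[0,0,0,0,0.2],[0,0,0,0,-0.5],[0,0,0,0,-1],[0,0,0,0,-1],[0,0,0,0,-1],[0,0,0,0,-1],[0,0,-5,0,-1],[0,0,-10,0,-1],[0,0,-15,0,-1],[0,0,-20,0,-1],[0,0,-20,0,-1]]}}

```text
clock: 17.4
position: [0.5253, -0.3794, 0.2316]
eef_rot: [0.641, 0.768, -0.0, 0.0]
ft_force: [-0.5, -0.3, 0.2]
opening: 0.0923
finger_force: 0.0
```

{"fn": "play_rows", "kwargs": {"increments": [[30,8,0,0,-1],[30,8,0,0,-1],[30,8,0,0,-1],[30,8,0,0,-1],[30,8,0,0,-1],[30,8,0,0,-1],[0,0,0,0,-1]]}}

```text
clock: 18.1
position: [0.542, -0.1873, 0.2309]
eef_rot: [0.637, 0.771, 0.002, -0.001]
ft_force: [0.9, 0.1, -0.5]
opening: 0.0929
finger_force: 0.0
```

```bash
python3 - <<'E'
from h import *
st();i=snap('scene','r2s.png');j=snap('top','r2t.png')
c=np.zeros((600,800,3),np.uint8);c[:300,:400]=cv2.resize(i[220:400,130:310],(400,300),interpolation=cv2.INTER_CUBIC)
c[:300,400:]=cv2.resize(j[130:250,420:580],(400,300),interpolation=cv2.INTER_CUBIC)
c[300:,:]=cv2.resize(j[120:232,240:538],(800,300),interpolation=cv2.INTER_CUBIC);cv2.imwrite('pics/rail2.png',c)
E
```

```text
t 18.1 p [ 542.  -187.3  230.9] yaw_y 10.82 tilt [0.0019 0.0041] F [ 0.9  0.1 -0.5] open 92.9 ff 0.0 j7 0.63
```

View pics/rail2.png

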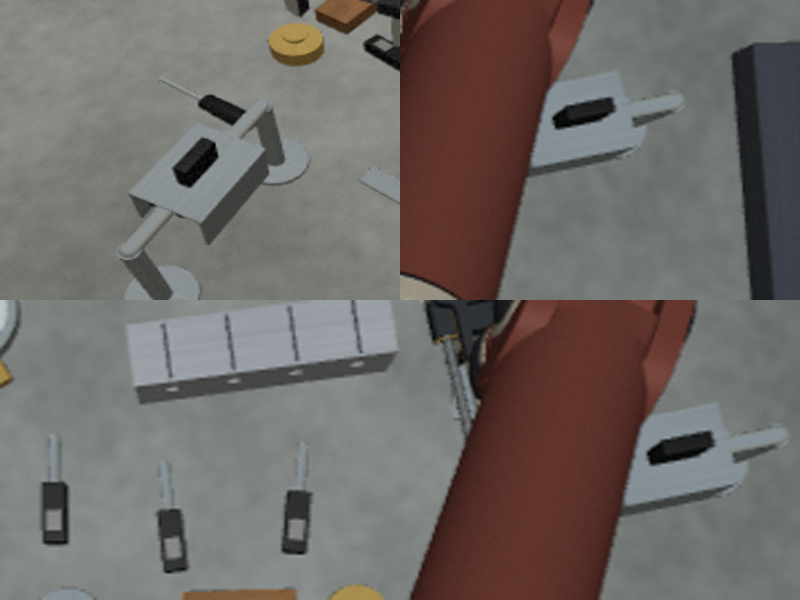

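The guard hangs level on the bar and all four wells are visible. The left probe has shifted forward by about 2 cm, so I remeasure the probes and well lines.

```bash
cat >> h.py <<'E'
def probes(j,box=(240,150,400,232),thr=70):
    x0,y0,x1,y1=box;g=j.max(2);m=np.zeros(g.shape,np.uint8);m[y0:y1,x0:x1]=g[y0:y1,x0:x1]<thr
    m=cv2.morphologyEx(m,3,np.ones((5,5)));out=[]
    for c in cv2.findContours(m,0,1)[0]:
        if not 120<cv2.contourArea(c)<400: continue
        mm=np.zeros_like(m);cv2.drawContours(mm,[c],-1,1,-1);v,u=np.nonzero(mm)
        w=ray('top',np.c_[u,v],.018);C=w.mean(0);e=np.linalg.svd(w-C,full_matrices=False)[2][0];e*=np.sign(e[0])
        print('probe C',(C*1000).round(1),'ang',np.degrees(np.arctan2(e[1],e[0])).round(1),'ext',np.ptp((w-C)@e*1000).round(1),np.ptp((w-C)@[-e[1],e[0]]*1000).round(1))
E
python3 - <<'E'
from h import *
j=cv2.imread('pics/r2t.png');probes(j);probes(cv2.imread('pics/top0.png'))
g=cv2.cvtColor(j,6)
# well lines: dark px on block top
x0,y0=285,118
m=np.zeros(g.shape,np.uint8)
poly=proj('top',[[*p,.08] for p in [[.647,-.154],[.698,-.148],[.670,.089],[.618,.083]]]).astype(int)
cv2.fillPoly(m,[poly],1)
med=cv2.medianBlur(g,11).astype(int);d=((med-g>25)&(m>0)).astype(np.uint8)
n,l,s,c=cv2.connectedComponentsWithStats(d,connectivity=8)
L=[]
for k in range(1,n):
    if s[k,4]<8: continue
    v,u=np.nonzero(l==k);wt=(med-g)[v,u];w=ray('top',np.c_[u,v],.08);C=np.average(w,0,wt);e=np.linalg.svd(w-C)[2][0];e*=np.sign(e[0]);L.append(C);print('line',(C*1000).round(1),np.degrees(np.arctan2(e[1],e[0])).round(1),s[k,4])
# front edge
E=[]
for u in range(295,384,4):
    col=cv2.GaussianBlur(g[:,u].astype(np.float32)[:,None],(1,5),1).ravel();v0=int(proj('top',[[.628+(-.0355-.0)*0,-.0355,.08]])[0,1]);
    r=np.arange(130,165);gr=np.gradient(col)[r];k=gr.argmin();
    a,b,c_=gr[k-1:k+2] if 0<k<len(gr)-1 else (0,1,0);E.append((u,r[k]+.5*(a-c_)/(a-2*b+c_)))
w=ray('top',E,.08);f=np.polyfit(w[:,1],w[:,0],1);r=w[:,0]-np.polyval(f,w[:,1]);ok=abs(r)<.002;f=np.polyfit(w[ok,1],w[ok,0],1);print('front edge x at y=0',f[1].round(4),'yaw',-np.degrees(np.arctan(f[0])).round(2),ok.sum(),r[ok].std())
E
```

```text
probe C [503.7 172.5] ang 0.3 ext 58.8 21.5
probe C [474.1  58. ] ang 5.6 ext 61.4 23.1
probe C [478.3 171.2] ang 0.3 ext 61.1 24.1
probe C [489.8 -63.5] ang -6.7 ext 62.3 23.8
probe C [625.   23.7] ang -86.8 ext 159.9 17.3
line [ 668.9 -121.4] 6.3 36
line [661.8 -61.7] 6.6 33
line [654.8  -2. ] 6.5 35
line [648.8  57.7] 6.5 33
front edge x at y=0 0.6246 yaw 6.77 19 0.0007100755639734306
```

{"fn": "play_rows", "kwargs": {"increments": [[20,0,0,-0.14,-1],[20,0,0,-0.14,-1],[20,0,0,-0.14,-1],[20,0,0,-0.14,-1],[0,0,0,-0.14,-1],[0,0,0,-0.14,-1],[0,0,0,-0.14,-1],[0,0,0,-0.14,-1],[0,0,0,-0.14,-1],[0,0,0,0,-1],[0,0,0,0,-1]]}}

```text
clock: 19.3
position: [0.5101, -0.1222, 0.2302]
eef_rot: [0.068, 0.998, -0.0, 0.0]
ft_force: [-1.0, -0.6, 0.8]
opening: 0.0934
finger_force: 0.0
```

```bash
python3 - <<'E'
from h import *
go(.4898,-.0635,.05,83.4)
E
```

```text
t 19.3 p [ 510.1 -122.2  230.2] yaw_y 82.18 tilt [ 0.0005 -0.0008] F [-1.  -0.6  0.8] open 93.4 ff 0.0 j7 1.61
tool delta mm [ 28.2  55.5 180.2] twist rad -0.021
```

{"fn": "play_rows", "kwargs": {"increments": [[10,18,20,-0.02,-1],[9,18,30,0,-1],[9,19,30,0,-1],[0,0,30,0,-1],[0,0,30,0,-1],[0,0,25,0,-1],[0,0,15,0,-1],[0,0,0,0,-1],[0,0,0,0,-1]]}}

```text
clock: 20.2
position: [0.4892, -0.063, 0.0502]
eef_rot: [0.056, 0.998, -0.0, 0.0]
ft_force: [0.3, -0.1, 0.8]
opening: 0.0927
finger_force: 0.0
```

```bash
python3 - <<'E'
from h import *
go(.4898,-.0635,-.010,83.4)
E
```

```text
t 20.2 p [489.2 -63.   50.2] yaw_y 83.55 tilt [ 0.0003 -0.0006] F [ 0.3 -0.1  0.8] open 92.7 ff 0.0 j7 1.5
tool delta mm [-0.6 -0.4 60.2] twist rad 0.003
```

{"fn": "play_rows", "kwargs": {"increments": [[0,0,15,0,-1],[0,0,15,0,-1],[0,0,12,0,-1],[0,0,8,0,-1],[0,0,5,0,-1],[0,0,3,0,-1],[0,0,0,0,-1],[0,0,0,0,1],[0,0,0,0,1],[0,0,0,0,1],[0,0,0,0,1],[0,0,0,0,1],[0,0,0,0,1],[0,0,0,0,1],[0,0,0,0,1],[0,0,0,0,1],[0,0,0,0,1],[0,0,0,0,1],[0,0,0,0,1],[0,0,0,0,1]]}}

```text
clock: 22.2
position: [0.4887, -0.0627, -0.008]
eef_rot: [0.055, 0.998, -0.0, -0.0]
ft_force: [-0.8, -0.1, 0.1]
opening: 0.0239
finger_force: 30.0
```

```bash
python3 - <<'E'
from h import *
st()
E
```

```text
t 22.2 p [488.7 -62.7  -8. ] yaw_y 83.65 tilt [-0.0001 -0.0002] F [-0.8 -0.1  0.1] open 23.9 ff 30.0 j7 1.5
```

{"fn": "play_rows", "kwargs": {"increments": [[0,0,-6,0,1],[0,0,-10,0,1],[0,0,-10,0,1],[0,0,-10,0,1],[0,0,0,-0.11,1],[0,0,0,-0.114,1],[0,0,0,0,1],[0,0,0,0,1]]}}

```text
clock: 23.0
position: [0.4889, -0.0626, 0.0285]
eef_rot: [-0.055, 0.998, -0.0, 0.0]
ft_force: [-0.1, 0.7, -1.2]
opening: 0.0236
finger_force: 30.0
```

```bash
cat >> h.py <<'E'
YAW=6.5;X=np.array([np.cos(np.radians(YAW)),np.sin(np.radians(YAW))]);N=np.array([-X[1],X[0]])
S=[-196.3,-136.2,-76.1,-16.1]
def well(k,adv,z=.028,ds=0.):
    w=(X*adv+N*(S[k]+ds))/1000;go(w[0],w[1],z,90+YAW);p,M=np.array(read_state()["position"])*1000,0
    print('along',(p[:2]@X).round(1),'s err',(p[:2]@N-S[k]-ds).round(1))
E
python3 -c "
from h import *
well(0,528)"
```

```text
t 23.0 p [488.9 -62.6  28.5] yaw_y 96.34 tilt [0.0006 0.    ] F [-0.1  0.7 -1.2] open 23.6 ff 30.0 j7 1.64
tool delta mm [-49.5 -78.6   0.5] twist rad -0.003
along 478.7 s err 78.7
```

{"fn": "play_rows", "kwargs": {"increments": [[-6,-10,0,0,1],[-8,-14,0,0,1],[-9,-14,0,0,1],[-9,-14,0,0,1],[-9,-14,0,0,1],[-8,-12,0,0,1],[0,0,0,0,1],[0,0,0,0,1]]}}

```text
clock: 23.8
position: [0.5459, -0.1348, 0.0277]
eef_rot: [-0.056, 0.998, 0.0, -0.0]
ft_force: [-0.3, 1.5, -1.4]
opening: 0.0236
finger_force: 30.0
```

```bash
python3 - <<'E'
from h import *
well(0,528)
j=snap('top');i=snap('scene');st()
c=np.zeros((500,800,3),np.uint8);c[:,:400]=cv2.resize(i[200:325,280:380],(400,500),interpolation=cv2.INTER_CUBIC);c[:,400:]=cv2.resize(j[110:235,320:420],(400,500),interpolation=cv2.INTER_CUBIC);cv2.imwrite('pics/i1.png',c)
p=read_state()['position'];q=[[*(p[:2]+X*d),.048] for d in(.03,.08)]
print('top stem pred',proj('top',q).round(1).tolist(),'scene',proj('scene',q).round(1).tolist())
E
```

```text
t 23.8 p [ 545.9 -134.8   27.7] yaw_y 96.41 tilt [-0.0009  0.0001] F [-0.3  1.5 -1.4] open 23.6 ff 30.0 j7 1.76
tool delta mm [-0.8 -0.6 -0.3] twist rad -0.002
along 527.2 s err 0.6
t 23.9 p [ 545.6 -133.7   27.8] yaw_y 96.52 tilt [-0.0012  0.0007] F [-0.1  0.4 -0.8] open 23.8 ff 30.0 j7 1.76
top stem pred [[375.6, 167.8], [372.8, 148.9]] scene [[316.1, 278.3], [334.5, 287.5]]
```

View pics/i1.png

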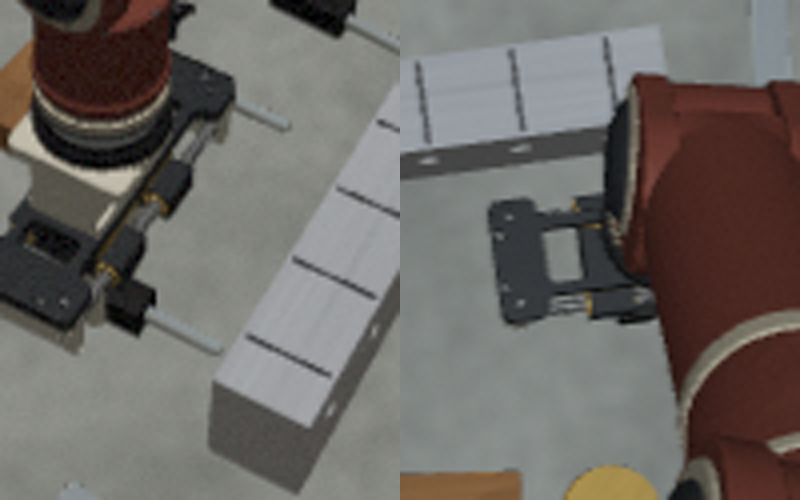

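The stem tip shows at scene (335.5,287.5), matching the prediction, so the probe sits straight in the grip. I let it settle and trim the side error.

{"fn": "play_rows", "kwargs": {"increments": [[0,-0.5,0,0,1],[0,0,0,0,1],[0,0,0,0,1]]}}

```text
clock: 24.2
position: [0.5462, -0.1347, 0.028]
eef_rot: [-0.057, 0.998, 0.0, -0.0]
ft_force: [0.7, 0.6, -1.9]
opening: 0.0237
finger_force: 30.0
```

```bash
python3 -c "
from h import *
well(0,528);camera('top');well(0,528)"
```

```text
t 24.2 p [ 546.2 -134.7   28. ] yaw_y 96.52 tilt [-0.0002  0.0001] F [ 0.7  0.6 -1.9] open 23.7 ff 30.0 j7 1.76
tool delta mm [-0.6 -0.7  0. ] twist rad 0.0
along 527.4 s err 0.7
t 24.25 p [ 546.2 -134.8   28. ] yaw_y 96.51 tilt [-0.0001 -0.    ] F [-0.2 -0.2 -1.4] open 23.7 ff 30.0 j7 1.76
tool delta mm [-0.5 -0.5  0. ] twist rad 0.0
along 527.5 s err 0.5
```

{"fn": "play_rows", "kwargs": {"increments": [[-5,0,0,0,1],[-5,0,0,0,1],[-4,0,0,0,1],[-3,0,0,0,1],[-3,0,0,0,1],[0,0,0,0,1]]}}

```text
clock: 24.85
position: [0.5668, -0.1326, 0.0279]
eef_rot: [-0.057, 0.998, 0.0, 0.0]
ft_force: [-0.4, -0.3, -1.3]
opening: 0.0241
finger_force: 30.0
```

```bash
python3 -c "
from h import *
well(0,590)"
```

```text
t 24.85 p [ 566.8 -132.6   27.9] yaw_y 96.5 tilt [0.0005 0.    ] F [-0.4 -0.3 -1.3] open 24.1 ff 30.0 j7 1.75
tool delta mm [-41.9  -0.4  -0. ] twist rad 0.0
along 548.1 s err 0.4
```

{"fn": "play_rows", "kwargs": {"increments": [[-5,0,0,0,1],[-5,0,0,0,1],[-5,0,0,0,1],[-5,0,0,0,1],[-5,0,0,0,1],[-5,0,0,0,1],[-5,0,0,0,1],[0,0,0,0,1]]}}

```text
clock: 25.65
position: [0.6019, -0.1285, 0.028]
eef_rot: [-0.057, 0.998, 0.0, 0.0]
ft_force: [0.2, -1.1, -1.2]
opening: 0.0237
finger_force: 30.0
```

{"fn": "play_rows", "kwargs": {"increments": [[-3,0,0,0,1],[-2,0,0,0,1],[-2,0,0,0,1],[-1,0,0,0,1],[0,0,0,0,1]]}}

```text
clock: 26.15
position: [0.6074, -0.1282, 0.0277]
eef_rot: [-0.056, 0.998, -0.0, -0.002]
ft_force: [-4.3, -0.2, 1.1]
opening: 0.0238
finger_force: 30.0
```

```bash
python3 -c "
from h import *
well(0,590.6)"
```

```text
t 26.15 p [ 607.4 -128.2   27.7] yaw_y 96.48 tilt [-0.0034 -0.0002] F [-4.3 -0.2  1.1] open 23.8 ff 30.0 j7 1.75
tool delta mm [-1.7 -0.2 -0.3] twist rad -0.0
along 588.9 s err 0.2
```

{"fn": "play_rows", "kwargs": {"increments": [[-2,0,0,0,1],[-2,0,0,0,1],[0,0,0,0,1],[0,0,0,0,1]]}}

```text
clock: 26.55
position: [0.6073, -0.1282, 0.0273]
eef_rot: [-0.056, 0.998, 0.0, -0.006]
ft_force: [-10.3, -0.5, 5.3]
opening: 0.0237
finger_force: 30.0
```

```bash
python3 -c "
from h import *
well(0,590.6)"
```

```text
t 26.55 p [ 607.3 -128.2   27.3] yaw_y 96.45 tilt [-0.0118 -0.0004] F [-10.3  -0.5   5.3] open 23.7 ff 30.0 j7 1.74
tool delta mm [-1.7 -0.2 -0.8] twist rad -0.001
along 588.8 s err 0.2
```

{"fn": "play_rows", "kwargs": {"increments": [[4,0,0,0,1],[0,0,0,0,0.3],[0,0,0,0,-0.3],[0,0,0,0,-1],[0,0,0,0,-1],[0,0,0,0,-1],[0,0,0,0,-1],[0,0,0,0,-1],[0,0,-15,0,-1],[0,0,-25,0,-1],[0,0,-30,0,-1],[0,0,-30,0,-1],[0,0,0,0,-1]]}}

```text
clock: 27.85
position: [0.6126, -0.1284, 0.1339]
eef_rot: [-0.057, 0.998, -0.001, 0.005]
ft_force: [0.6, 0.1, -0.3]
opening: 0.0928
finger_force: 0.0
```

{"fn": "play_rows", "kwargs": {"increments": [[15,28,0,0,-1],[15,28,0,0,-1],[15,28,0,0,-1],[15,28,0,0,-1],[16,29,0,0,-1],[16,29,0,0,-1],[15,29,0,0,-1],[0,0,0,0,-1],[0,0,0,0,-1]]}}

```text
clock: 28.75
position: [0.48, 0.0581, 0.1282]
eef_rot: [-0.057, 0.998, -0.0, 0.0]
ft_force: [0.0, -0.9, 0.1]
opening: 0.0929
finger_force: 0.0
```

```bash
python3 - <<'E'
from h import *
go(.4741,.0584,-.008,95.8)
j=snap('top','t3.png');i=snap('scene','s3.png');probes(j)
c=np.zeros((500,800,3),np.uint8);c[:,:400]=cv2.resize(i[150:325,240:380],(400,500));c[:,400:]=cv2.resize(j[110:235,240:400],(400,312+0)) if 0 else cv2.copyMakeBorder(cv2.resize(j[110:235,240:400],(400,312)),0,188,0,0,0);cv2.imwrite('pics/i2.png',c)
E
```

```text
t 28.75 p [480.   58.1 128.2] yaw_y 96.59 tilt [ 0.0003 -0.0003] F [ 0.  -0.9  0.1] open 92.9 ff 0.0 j7 1.42
tool delta mm [  5.9   1.1 136.2] twist rad 0.014
probe C [ 606.7 -131.5] ang 6.8 ext 47.9 27.3
```

View pics/i2.png

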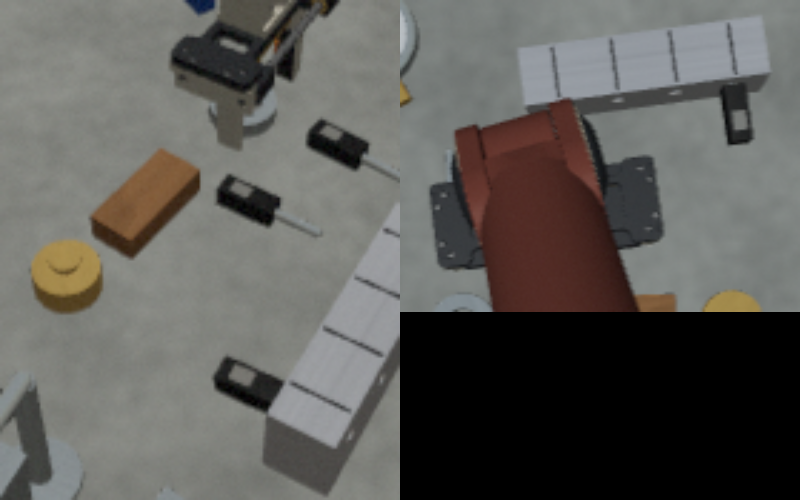

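The first probe is fully home, with its shoulder flush on the block. I have used all my picture views, so I go on by measurements alone, starting with the waiting probes from the scene camera.

```bash
cat >> h.py <<'E'
def sprobes(i,z=.012,box=(230,130,400,330),thr=70):
    x0,y0,x1,y1=box;g=i.max(2);m=np.zeros(g.shape,np.uint8);m[y0:y1,x0:x1]=g[y0:y1,x0:x1]<thr
    m=cv2.morphologyEx(m,3,np.ones((5,5)))
    for c in cv2.findContours(m,0,1)[0]:
        if not 80<cv2.contourArea(c)<600: continue
        mm=np.zeros_like(m);cv2.drawContours(mm,[c],-1,1,-1);v,u=np.nonzero(mm);w=ray('scene',[[u.mean(),v.mean()]],z)[0]
        print('scene blob',(w*1000).round(1),'px',u.mean().round(1),v.mean().round(1),'area',cv2.contourArea(c))
E
python3 - <<'E'
from h import *
sprobes(cv2.imread('pics/s3.png'));print();sprobes(cv2.imread('pics/scene0.png'));print();sprobes(cv2.imread('pics/r2s.png'))
E
```

```text
scene blob [ 487.3 -275.3] px 249.0 309.7 area 322.5
scene blob [ 592.  -109.9] px 326.2 284.0 area 242.5
scene blob [472.3  59.2] px 326.3 219.7 area 202.0
scene blob [411.4 -23.3] px 290.8 227.9 area 160.0
scene blob [501.8 174.9] px 357.6 200.0 area 192.0
scene blob [509.8 377.1] px 394.3 163.6 area 115.0

scene blob [ 478.2 -257.9] px 251.2 302.4 area 204.5
scene blob [682.3   2.3] px 381.2 271.8 area 98.0
scene blob [488.1 -62.8] px 304.3 251.0 area 226.0
scene blob [625.3  56.5] px 373.0 246.9 area 156.5
scene blob [472.4  59.1] px 326.3 219.8 area 203.0
scene blob [411.5 -23. ] px 290.9 227.8 area 174.5
scene blob [476.8 172.9] px 350.0 196.7 area 181.5
scene blob [509.9 376.5] px 394.2 163.8 area 120.0

scene blob [ 487.4 -276. ] px 248.8 310.0 area 286.0
scene blob [488.2 -63.1] px 304.2 251.0 area 221.0
scene blob [502.  174.5] px 357.6 200.2 area 184.5
scene blob [510.1 376.9] px 394.3 163.7 area 112.5
```

{"fn": "play_rows", "kwargs": {"increments": [[3,1,20,0,-1],[3,0,25,0,-1],[0,0,25,0,-1],[0,0,20,0,-1],[0,0,15,0,-1],[0,0,12,0,-1],[0,0,8,0,-1],[0,0,6,0,-1],[0,0,4,0,-1],[0,0,1,0,-1],[0,0,0,0,-1]]}}

```text
clock: 29.95
position: [0.4743, 0.0581, -0.0079]
eef_rot: [-0.057, 0.998, 0.0, 0.0]
ft_force: [0.2, -1.2, 0.5]
opening: 0.0928
finger_force: 0.0
```

{"fn": "play_rows", "kwargs": {"increments": [[0,0,0,0,1],[0,0,0,0,1],[0,0,0,0,1],[0,0,0,0,1],[0,0,0,0,1],[0,0,0,0,1],[0,0,0,0,1],[0,0,0,0,1],[0,0,0,0,1],[0,0,0,0,1],[0,0,0,0,1],[0,0,0,0,1],[0,0,0,0,1]]}}

```text
clock: 31.25
position: [0.4741, 0.0579, -0.0081]
eef_rot: [-0.057, 0.998, -0.0, -0.0]
ft_force: [0.0, 0.3, -0.7]
opening: 0.0237
finger_force: 30.0
```

```bash
python3 -c "
from h import *
well(2,528)"
```

```text
t 31.25 p [474.1  57.9  -8.1] yaw_y 96.48 tilt [-0.0001 -0.0001] F [ 0.   0.3 -0.7] open 23.7 ff 30.0 j7 1.37
tool delta mm [-50.5 -80.  -36.1] twist rad -0.0
along 477.6 s err 80.0
```

{"fn": "play_rows", "kwargs": {"increments": [[0,0,-6,0,1],[0,0,-10,0,1],[0,0,-10,0,1],[0,0,-10,0,1],[-6,-10,0,0,1],[-8,-14,0,0,1],[-9,-14,0,0,1],[-9,-14,0,0,1],[-9,-14,0,0,1],[-9,-13.5,0,0,1],[0,0,0,0,1],[0,0,0,0,1],[0,0,0,0,1]]}}

```text
clock: 32.55
position: [0.5319, -0.0142, 0.0278]
eef_rot: [-0.057, 0.998, 0.0, -0.001]
ft_force: [-0.5, 0.3, -0.8]
opening: 0.0236
finger_force: 30.0
```

```bash
cat >> h.py <<'E'
def tipcheck(i):
    p=np.array(read_state()['position']);a,b=proj('scene',[[*(p[:2]+X*d),.048] for d in(.035,.11)])
    g=cv2.cvtColor(i,6).astype(np.float32);d=(b-a)/np.linalg.norm(b-a);n=np.array([-d[1],d[0]]);t=np.arange(-6,6.1,.5)
    for k in np.linspace(0,.75,9):
        q=(a+(b-a)*k+t[:,None]*n).astype(np.float32);v=cv2.remap(g,q[:,:1].T.copy(),q[:,1:].T.copy(),1)[0]
        print(round(35+75*k),v[::2].astype(int).tolist())
E
python3 - <<'E'
from h import *
well(2,528);i=snap('scene','s4.png');tipcheck(i)
E
```

```text
t 32.55 p [531.9 -14.2  27.8] yaw_y 96.57 tilt [-0.0013  0.0008] F [-0.5  0.3 -0.8] open 23.6 ff 30.0 j7 1.52
tool delta mm [-1.1 -1.7 -0.2] twist rad 0.001
along 526.9 s err 1.7
35 [133, 132, 130, 132, 138, 133, 110, 96, 126, 129, 131, 131, 130]
42 [135, 135, 132, 128, 136, 135, 110, 97, 122, 131, 130, 130, 133]
49 [133, 131, 129, 128, 136, 136, 111, 94, 115, 128, 130, 129, 129]
56 [131, 131, 129, 129, 139, 137, 112, 95, 114, 129, 128, 127, 128]
63 [132, 130, 130, 130, 138, 138, 112, 93, 119, 129, 127, 128, 128]
70 [132, 128, 126, 130, 142, 140, 120, 102, 122, 127, 124, 123, 124]
77 [132, 129, 125, 125, 127, 129, 113, 104, 126, 127, 125, 125, 124]
84 [134, 134, 135, 133, 139, 140, 145, 147, 151, 151, 155, 154, 156]
91 [157, 158, 157, 158, 157, 157, 157, 157, 157, 157, 158, 158, 158]
```

{"fn": "play_rows", "kwargs": {"increments": [[0,-0.5,0,0,1],[0,0,0,0,1],[0,0,0,0,1],[0,0,0,0,1]]}}

```text
clock: 33.0
position: [0.5327, -0.0156, 0.028]
eef_rot: [-0.057, 0.998, -0.0, -0.0]
ft_force: [-0.0, 0.8, -0.6]
opening: 0.0235
finger_force: 30.0
```

```bash
python3 -c "
from h import *
well(2,590)"
```

```text
t 33.0 p [532.7 -15.6  28. ] yaw_y 96.51 tilt [-0.0001 -0.    ] F [-0.   0.8 -0.6] open 23.5 ff 30.0 j7 1.52
tool delta mm [-62.5  -0.3  -0. ] twist rad 0.0
along 527.5 s err 0.3
```

{"fn": "play_rows", "kwargs": {"increments": [[-5,0,0,0,1],[-5,0,0,0,1],[-4,0,0,0,1],[-3,0,0,0,1],[-3,0,0,0,1],[0,0,0,0,1]]}}

```text
clock: 33.6
position: [0.5532, -0.0134, 0.0279]
eef_rot: [-0.057, 0.998, 0.0, 0.0]
ft_force: [0.2, 0.5, -0.6]
opening: 0.0236
finger_force: 30.0
```

{"fn": "play_rows", "kwargs": {"increments": [[-5,0,0,0,1],[-5,0,0,0,1],[-5,0,0,0,1],[-5,0,0,0,1],[-5,0,0,0,1],[-5,0,0,0,1],[-5,0,0,0,1],[0,0,0,0,1]]}}

```text
clock: 34.4
position: [0.5883, -0.0094, 0.028]
eef_rot: [-0.057, 0.998, 0.0, 0.0]
ft_force: [-0.1, -0.6, -0.7]
opening: 0.0236
finger_force: 30.0
```

{"fn": "play_rows", "kwargs": {"increments": [[-3,0,0,0,1],[-2,0,0,0,1],[-2,0,0,0,1],[-2,0,0,0,1],[-2,0,0,0,1],[0,0,0,0,1]]}}

```text
clock: 35.0
position: [0.5949, -0.0088, 0.0274]
eef_rot: [-0.057, 0.998, -0.0, -0.004]
ft_force: [-5.1, -0.3, 2.2]
opening: 0.0238
finger_force: 30.0
```

```bash
python3 -c "
from h import *
well(2,590)"
```

```text
t 35.0 p [594.9  -8.8  27.4] yaw_y 96.49 tilt [-0.0077 -0.001 ] F [-5.1 -0.3  2.2] open 23.8 ff 30.0 j7 1.53
tool delta mm [ 0.1 -0.  -0.6] twist rad -0.0
along 590.1 s err 0.0
```

{"fn": "play_rows", "kwargs": {"increments": [[-2,0,0,0,1],[-2,0,0,0,1],[0,0,0,0,1],[5,0,0,0,1],[0,0,0,0,0.3],[0,0,0,0,-0.3],[0,0,0,0,-1],[0,0,0,0,-1],[0,0,0,0,-1],[0,0,0,0,-1],[0,0,0,0,-1],[0,0,-15,0,-1],[0,0,-25,0,-1],[0,0,-30,0,-1],[0,0,-30,0,-1],[0,0,0,0,-1]]}}

```text
clock: 36.6
position: [0.6006, -0.0082, 0.1324]
eef_rot: [-0.057, 0.998, -0.0, 0.005]
ft_force: [0.5, -0.6, -0.2]
opening: 0.0928
finger_force: 0.0
```

{"fn": "play_rows", "kwargs": {"increments": [[12,28,0,0,-1],[12,28,0,0,-1],[12,28,0,0,-1],[12,28,0,0,-1],[13,28,0,0,-1],[13,28,0,0,-1],[5,24,0,0.096,-1],[0,0,0,0,-1],[0,0,0,0,-1]]}}

```text
clock: 37.5
position: [0.4969, 0.1731, 0.1274]
eef_rot: [-0.01, 1.0, -0.001, -0.0]
ft_force: [-0.4, -0.2, -0.3]
opening: 0.093
finger_force: 0.0
```

```bash
python3 - <<'E'
from h import *
go(.503,.1735,-.008,91)
j=snap('top','t5.png');i=snap('scene','s5.png');probes(j);sprobes(i);print();sprobes(i,z=.048)
E
```

```text
t 37.5 p [496.9 173.1 127.4] yaw_y 91.12 tilt [-0.0008 -0.0012] F [-0.4 -0.2 -0.3] open 93.0 ff 0.0 j7 1.12
tool delta mm [ -6.2   0.5 135.4] twist rad 0.002
probe C [ 606.7 -131.5] ang 6.8 ext 47.9 27.3
probe C [610.    2.7] ang 74.2 ext 143.9 76.9
scene blob [ 487.  -275.2] px 249.0 309.7 area 324.5
scene blob [ 592.  -109.9] px 326.2 284.0 area 242.5
scene blob [576.8  13.7] px 348.7 248.5 area 217.5
scene blob [411.7 -23.1] px 290.9 227.9 area 171.0
scene blob [501.8 174.9] px 357.6 200.1 area 194.0
scene blob [509.8 377.2] px 394.3 163.6 area 115.0

scene blob [ 503.2 -287.3] px 249.0 309.7 area 324.5
scene blob [ 603.9 -128.6] px 326.2 284.0 area 242.5
scene blob [589.4 -10. ] px 348.7 248.5 area 217.5
scene blob [430.9 -45.3] px 290.9 227.9 area 171.0
scene blob [517.4 144.8] px 357.6 200.1 area 194.0
scene blob [525. 339.] px 394.3 163.6 area 115.0
```

{"fn": "play_rows", "kwargs": {"increments": [[-3,0.5,20,0,-1],[-3,0,25,0,-1],[0,0,25,0,-1],[0,0,20,0,-1],[0,0,15,0,-1],[0,0,12,0,-1],[0,0,8,0,-1],[0,0,6,0,-1],[0,0,4,0,-1],[0,0,0,0,-1]]}}

```text
clock: 38.6
position: [0.5032, 0.1739, -0.0072]
eef_rot: [-0.009, 1.0, -0.0, -0.0]
ft_force: [-0.6, 0.2, 0.6]
opening: 0.0929
finger_force: 0.0
```

{"fn": "play_rows", "kwargs": {"increments": [[0,0,0,0,1],[0,0,0,0,1],[0,0,0,0,1],[0,0,0,0,1],[0,0,0,0,1],[0,0,0,0,1],[0,0,0,0,1],[0,0,0,0,1],[0,0,0,0,1],[0,0,0,0,1],[0,0,0,0,1],[0,0,0,0,1],[0,0,0,0,1]]}}

```text
clock: 39.9
position: [0.5031, 0.1738, -0.0071]
eef_rot: [-0.009, 1.0, -0.0, -0.0]
ft_force: [-0.2, 0.0, 0.3]
opening: 0.0237
finger_force: 30.0
```

```bash
python3 -c "
from h import *
well(3,528)"
```

```text
t 39.9 p [503.1 173.8  -7.1] yaw_y 90.98 tilt [-0.0001 -0.0002] F [-0.2  0.   0.3] open 23.7 ff 30.0 j7 1.09
tool delta mm [ -21.1 -130.5  -35. ] twist rad -0.096
along 519.6 s err 131.9
```

{"fn": "play_rows", "kwargs": {"increments": [[0,0,-6,0,1],[0,0,-10,0,1],[0,0,-10,0,1],[0,0,-10,-0.096,1],[-1,-12,0,0,1],[-1,-17,0,0,1],[-1,-18,0,0,1],[-1,-18,0,0,1],[-1,-18,0,0,1],[-1,-18,0,0,1],[-1,-18,0,0,1],[0,-11.5,0,0,1],[0,0,0,0,1],[0,0,0,0,1],[0,0,0,0,1],[0,0,0,0,1]]}}

```text
clock: 41.5
position: [0.5247, 0.0465, 0.0289]
eef_rot: [-0.057, 0.998, 0.0, -0.0]
ft_force: [-0.3, 0.3, -1.0]
opening: 0.0236
finger_force: 30.0
```

```bash
python3 - <<'E'
from h import *
well(3,590);i=snap('scene','s6.png');tipcheck(i);well(3,590)
E
```

```text
t 41.5 p [524.7  46.5  28.9] yaw_y 96.59 tilt [-0.0002  0.0007] F [-0.3  0.3 -1. ] open 23.6 ff 30.0 j7 1.37
tool delta mm [-63.4  -3.    0.9] twist rad 0.002
along 526.6 s err 2.9
35 [129, 131, 132, 134, 139, 129, 100, 94, 134, 133, 134, 132, 132]
42 [133, 132, 132, 134, 138, 128, 99, 97, 135, 137, 136, 136, 135]
49 [135, 135, 135, 137, 139, 130, 105, 105, 134, 135, 135, 136, 136]
56 [137, 137, 138, 140, 140, 130, 105, 101, 131, 133, 136, 136, 136]
63 [135, 138, 135, 129, 137, 132, 106, 100, 129, 138, 139, 139, 140]
70 [134, 135, 137, 138, 140, 132, 109, 108, 133, 136, 137, 139, 138]
77 [129, 131, 133, 133, 134, 123, 102, 110, 128, 129, 129, 132, 133]
84 [132, 132, 138, 137, 142, 144, 148, 147, 148, 150, 153, 156, 155]
91 [146, 158, 157, 159, 158, 157, 157, 157, 157, 157, 156, 157, 158]
t 41.55 p [524.7  46.3  29. ] yaw_y 96.58 tilt [-0.0001  0.0005] F [ 0.3  0.3 -1.2] open 23.7 ff 30.0 j7 1.37
tool delta mm [-63.4  -2.8   1. ] twist rad 0.001
along 526.6 s err 2.7
```

{"fn": "play_rows", "kwargs": {"increments": [[0,-2.2,0,0,1],[0,0,0,0,1],[0,0,0,0,1],[0,0,0,0,1]]}}

```text
clock: 41.95
position: [0.5251, 0.043, 0.0289]
eef_rot: [-0.057, 0.998, 0.0, -0.0]
ft_force: [-0.2, 0.2, -1.3]
opening: 0.0237
finger_force: 30.0
```

```bash
python3 -c "
from h import *
well(3,590)"
```

```text
t 41.95 p [525.1  43.   28.9] yaw_y 96.49 tilt [-0.0001 -0.    ] F [-0.2  0.2 -1.3] open 23.7 ff 30.0 j7 1.37
tool delta mm [-63.4   0.6   0.9] twist rad -0.0
along 526.6 s err -0.6
```

{"fn": "play_rows", "kwargs": {"increments": [[-5,0.8,0,0,1],[-5,0,0,0,1],[-4,0,0,0,1],[-3,0,0,0,1],[-3,0,0,0,1],[0,0,0,0,1]]}}

```text
clock: 42.55
position: [0.5454, 0.0461, 0.0289]
eef_rot: [-0.057, 0.998, 0.0, 0.0]
ft_force: [-0.3, -0.2, -0.1]
opening: 0.0228
finger_force: 30.0
```

{"fn": "play_rows", "kwargs": {"increments": [[-5,0,0,0,1],[-5,0,0,0,1],[-5,0,0,0,1],[-5,0,0,0,1],[-5,0,0,0,1],[-5,0,0,0,1],[-5,0,0,0,1],[0,0,0,0,1]]}}

```text
clock: 43.35
position: [0.5806, 0.0501, 0.029]
eef_rot: [-0.057, 0.998, 0.0, 0.0]
ft_force: [-0.4, 0.5, -0.4]
opening: 0.0237
finger_force: 30.0
```

{"fn": "play_rows", "kwargs": {"increments": [[-3,0,0,0,1],[-2,0,0,0,1],[-2,0,0,0,1],[-2,0,0,0,1],[-2,0,0,0,1],[0,0,0,0,1]]}}

```text
clock: 43.95
position: [0.5874, 0.0508, 0.0284]
eef_rot: [-0.057, 0.998, -0.0, -0.003]
ft_force: [-4.8, -0.9, 2.3]
opening: 0.0235
finger_force: 30.0
```

```bash
python3 -c "
from h import *
well(3,590)"
```

```text
t 43.95 p [587.4  50.8  28.4] yaw_y 96.5 tilt [-0.0069 -0.0013] F [-4.8 -0.9  2.3] open 23.5 ff 30.0 j7 1.39
tool delta mm [-0.6 -0.1  0.4] twist rad 0.0
along 589.4 s err 0.1
```

{"fn": "play_rows", "kwargs": {"increments": [[-2,0,0,0,1],[-2,0,0,0,1],[0,0,0,0,1],[5,0,0,0,1],[0,0,0,0,0.3],[0,0,0,0,0.2],[0,0,0,0,0.2],[0,0,0,0,0.2],[0,0,0,0,0.2]]}}

```text
clock: 44.85
position: [0.59, 0.0511, 0.029]
eef_rot: [-0.057, 0.998, 0.0, 0.0]
ft_force: [0.0, 0.6, -0.4]
opening: 0.0367
finger_force: 0.0
```

{"fn": "play_rows", "kwargs": {"increments": [[0,0,-8,0,0.2],[0,0,-15,0,0.2],[0,0,-25,0,0.2],[0,0,-30,0,0.2],[0,0,-30,0,0.2],[0,0,0,0,0.2]]}}

```text
clock: 45.45
position: [0.593, 0.0518, 0.142]
eef_rot: [-0.057, 0.998, 0.0, 0.005]
ft_force: [0.2, -0.1, -0.3]
opening: 0.0371
finger_force: 0.0
```

{"fn": "play_rows", "kwargs": {"increments": [[10,20,-10,0,0.2],[10,25,-10,0,0.2],[10,25,-10,0,0.2],[10,25,-10,0,-1],[10,25,-10,0,-1],[10,25,-10,0,-1],[0,25,0,0,-1],[0,25,0,0,-1],[0,0,0,0,-1],[0,0,0,0,-1]]}}

```text
clock: 46.45
position: [0.5076, 0.2377, 0.1964]
eef_rot: [-0.057, 0.998, -0.001, -0.001]
ft_force: [-0.2, -0.9, 0.3]
opening: 0.0885
finger_force: 0.0
```

```bash
python3 - <<'E'
from h import *
j=snap('top','t7.png');i=snap('scene','s7.png');probes(j,box=(280,130,400,232));sprobes(i,z=.048)
for k in(0,2,3): print('home centre',k,(X*590.6+N*S[k]).round(1))
go(.543,.3945,.2,66.3)
E
```

```text
scene blob [ 503.2 -287.2] px 249.1 309.6 area 325.0
scene blob [ 603.4 -129. ] px 325.9 284.0 area 243.5
scene blob [589.4 -10. ] px 348.7 248.5 area 217.5
scene blob [582.5  49.6] px 359.1 232.4 area 201.0
scene blob [431. -45.] px 291.0 227.9 area 167.0
scene blob [525.4 338.5] px 394.3 163.8 area 117.5
home centre 0 [ 609.  -128.2]
home centre 2 [595.4  -8.8]
home centre 3 [588.6  50.9]
t 46.55 p [508.2 236.1 196.5] yaw_y 96.36 tilt [-0.0006 -0.0019] F [ 0.1 -0.6  0.1] open 92.2 ff 0.0 j7 1.09
tool delta mm [-52.1 153.6  -3.8] twist rad 0.525
```

All three probes sit at the same depth, within 0.5 mm of each other. Moving to the stop.

{"fn": "play_rows", "kwargs": {"increments": [[-6,19,0,0,-1],[-6,19,0,0,-1],[-6,19,0,0,-1],[-6,19,0,0,-1],[-7,19,0,0,-1],[-7,19,0,0,-1],[-7,20,0,0,-1],[-7,20,0,0,-1],[0,0,0,0.13,-1],[0,0,0,0.13,-1],[0,0,0,0.13,-1],[0,0,0,0.135,-1],[0,0,0,0,-1],[0,0,0,0,-1]]}}

```text
clock: 47.95
position: [0.5428, 0.3957, 0.1967]
eef_rot: [0.204, 0.979, -0.001, 0.0]
ft_force: [0.6, 0.1, -0.3]
opening: 0.093
finger_force: 0.0
```

```bash
python3 - <<'E'
from h import *
go(.5430,.3945,.085,66)
E
```

```text
t 47.95 p [542.8 395.7 196.7] yaw_y 66.48 tilt [-0.     -0.0011] F [ 0.6  0.1 -0.3] open 93.0 ff 0.0 j7 0.46
tool delta mm [ -0.6  -0.9 111.7] twist rad 0.008
```

{"fn": "play_rows", "kwargs": {"increments": [[-0.5,-1,25,0,-1],[0,0,25,0,-1],[0,0,25,0,-1],[0,0,20,0,-1],[0,0,12,0,-1],[0,0,8,0,-1],[0,0,4,0,-1],[0,0,0,0,-1]]}}

```text
clock: 48.75
position: [0.5425, 0.3959, 0.0781]
eef_rot: [0.204, 0.979, 0.0, 0.0]
ft_force: [0.2, 0.9, 0.4]
opening: 0.0931
finger_force: 0.0
```

{"fn": "play_rows", "kwargs": {"increments": [[0,0,0,0,1],[0,0,0,0,1],[0,0,0,0,1],[0,0,0,0,1],[0,0,0,0,1],[0,0,0,0,1],[0,0,0,0,1],[0,0,0,0,1],[0,0,0,0,1],[0,0,0,0,1],[0,0,0,0,1],[0,0,0,0,1],[0,0,0,0,1],[0,0,0,0,1],[0,0,0,0,1]]}}

```text
clock: 50.25
position: [0.5421, 0.3954, 0.0779]
eef_rot: [0.204, 0.979, -0.0, -0.0]
ft_force: [-0.6, -2.1, 0.6]
opening: 0.0161
finger_force: 29.6
```

```bash
python3 - <<'E'
from h import *
st()
E
```

```text
t 50.25 p [542.1 395.4  77.9] yaw_y 66.4 tilt [-0.0006 -0.0008] F [-0.6 -2.1  0.6] open 16.1 ff 29.6 j7 0.45
```

{"fn": "play_rows", "kwargs": {"increments": [[0,0,0,0.1,1],[0,0,0,0.1,1],[0,0,0,0.1,1],[0,0,0,0.1,1],[0,0,0,0.1,1],[0,0,0,0.1,1],[0,0,0,0.1,1],[0,0,0,0.1,1],[0,0,0,0.1,1],[0,0,0,0.1,1],[0,0,0,0.1,1],[0,0,0,0,1],[0,0,0,0,1]]}}

```text
clock: 51.55
position: [0.5427, 0.3957, 0.0779]
eef_rot: [0.685, 0.728, 0.0, 0.0]
ft_force: [0.9, -1.3, 0.5]
opening: 0.0158
finger_force: 29.6
```

```bash
python3 - <<'E'
from h import *
st();print(read_state()['ft_torque'])
E
```

```text
t 51.55 p [542.7 395.7  77.9] yaw_y 3.49 tilt [ 0.0009 -0.0001] F [ 0.9 -1.3  0.5] open 15.8 ff 29.6 j7 -0.43
[-0.37341928 -0.026721   -0.06183651]
```

{"fn": "play_rows", "kwargs": {"increments": [[0,0,0,0.05,1],[0,0,0,0.05,1],[0,0,0,0.05,1],[0,0,0,0,1]]}}

```text
clock: 51.95
position: [0.5427, 0.3958, 0.078]
eef_rot: [0.737, 0.676, 0.0, 0.001]
ft_force: [0.5, -1.0, 0.7]
opening: 0.0162
finger_force: 30.7
```

```bash
python3 - <<'E'
from h import *
st();print(read_state()['ft_torque'])
E
```

```text
t 51.95 p [542.7 395.8  78. ] yaw_y -4.99 tilt [ 0.0012 -0.0005] F [ 0.5 -1.   0.7] open 16.2 ff 30.7 j7 -0.54
[-0.47351476 -0.16913195  0.49046282]
```

{"fn": "play_rows", "kwargs": {"increments": [[0,0,0,0.05,1],[0,0,0,0.05,1],[0,0,0,0,1]]}}

```text
clock: 52.25
position: [0.5427, 0.3961, 0.078]
eef_rot: [0.77, 0.638, 0.0, 0.0]
ft_force: [1.3, -0.8, -0.5]
opening: 0.0172
finger_force: 33.8
```

```bash
python3 - <<'E'
from h import *
st();print(read_state()['ft_torque'])
E
```

```text
t 52.25 p [542.7 396.1  78. ] yaw_y -10.65 tilt [ 0.0013 -0.0002] F [ 1.3 -0.8 -0.5] open 17.2 ff 33.8 j7 -0.62
[-0.3335656  -0.15567471  0.85062778]
```

The torque is rising and the bar is twisting in the pads, so the end stop is reached. One last push, then I release.

{"fn": "play_rows", "kwargs": {"increments": [[0,0,0,0.05,1],[0,0,0,0.03,1],[0,0,0,0,1],[0,0,0,0,1],[0,0,0,0,0.3],[0,0,0,0,-0.3],[0,0,0,0,-1],[0,0,0,0,-1],[0,0,0,0,-1],[0,0,0,0,-1],[0,0,0,0,-1],[0,0,0,0,-1],[0,0,-10,0,-1],[0,0,-20,0,-1],[0,0,-30,0,-1],[0,0,-30,0,-1],[0,0,-20,0,-1],[0,0,0,0,-1]]}}

```text
clock: 54.05
position: [0.5446, 0.3969, 0.1925]
eef_rot: [0.796, 0.605, 0.004, 0.0]
ft_force: [0.4, -0.2, -0.2]
opening: 0.0934
finger_force: 0.0
```

{"fn": "play_rows", "kwargs": {"increments": [[25,-25,0,0,-1],[25,-25,0,0,-1],[25,-25,0,0,-1],[25,-25,0,0,-1],[25,-25,0,0,-1],[25,-25,0,0,-1],[25,-25,0,0,-1],[25,-25,0,0,-1],[0,0,0,0,-1]]}}

```text
clock: 54.95
position: [0.3958, 0.6478, 0.185]
eef_rot: [0.793, 0.609, -0.002, -0.003]
ft_force: [0.2, 0.9, -0.9]
opening: 0.0928
finger_force: 0.0
```

```bash
python3 - <<'E'
from h import *
st();j=snap('top','t9.png');i=snap('scene','s9.png')
# grip-bar dark side: dark red pixels
for n,im,bx in(('top',j,(145,160,195,210)),('top',cv2.imread('pics/top0.png'),(145,160,195,210)),('scene',i,(385,130,435,165)),('scene',cv2.imread('pics/scene0.png'),(385,130,435,165))):
    a=im.astype(int);m=(a[:,:,2]<125)&(a[:,:,2]>a[:,:,1]+25)&(a[:,:,1]<50);k=np.zeros_like(m);k[bx[1]:bx[3],bx[0]:bx[2]]=1
    n_,l,s,c=cv2.connectedComponentsWithStats((m&k).astype(np.uint8));b=1+s[1:,4].argmax();v,u=np.nonzero(l==b)
    w=ray(n,np.c_[u,v],.097);e=np.linalg.svd(w-w.mean(0))[2][0];print(n,s[b,4],'dark side dir deg',np.degrees(np.arctan2(e[1],e[0])).round(1)%180,w.mean(0).round(3))
sprobes(i,z=.048)
E
```

```text
t 54.95 p [395.8 647.8 185. ] yaw_y -14.96 tilt [-0.0065  0.0018] F [ 0.2  0.9 -0.9] open 92.8 ff 0.0 j7 -1.13
top 43 dark side dir deg 101.3 [0.539 0.387]
top 61 dark side dir deg 159.4 [0.541 0.39 ]
scene 54 dark side dir deg 85.4 [0.546 0.386]
scene 78 dark side dir deg 159.4 [0.545 0.39 ]
scene blob [ 675.  -156.3] px 344.8 308.8 area 107.5
scene blob [ 503.2 -287.3] px 249.0 309.7 area 329.5
scene blob [ 435. -266.] px 233.5 287.3 area 80.5
scene blob [ 603.9 -128.5] px 326.2 284.0 area 244.5
scene blob [589.5 -10. ] px 348.7 248.5 area 218.5
scene blob [582.7  49.4] px 359.1 232.5 area 204.0
scene blob [430.9 -45.1] px 290.9 227.9 area 178.5
scene blob [525.1 338.6] px 394.2 163.7 area 118.5
```

```bash
python3 -c "
from plant import *
print(finish_job())"
```

```text
the job is handed in; nothing more can be done
None
```

I pressed the stop fully down, hung the guard on the rail bar, pushed all three probes home, turned the stop clockwise until it met firm resistance, and handed the job in at about 55 s; the turn was checked by rising torque and camera angle, not a direct reading.

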